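Lay out the outlet kit on its marked pads

TASK

Set out the kit for the next outlet test: take the ivory receptacle, the steel device box, the orange connector cap and the yellow-handled screwdriver out of the parts tray and put each one squarely on the pad that carries its own white outline, lying the way the outline shows (screwdriver handle on the wide part, blade on the thin part; receptacle face up, box open side up and cap mouth down, as they stand in the tray). Set each down gently rather than dropping it, and leave the roll of tape and the meter where they are.

Things in the scene. Friction and masses are not known exactly. Their poses are not given: they have to be found in the camera images.
- receptacle_center (a point): Ivory duplex receptacle, 75 g, lying face up in the tray. Body 68 (x) x 33 (y) x 30 mm high, flat sides to grip across y; a steel strap 106 mm long (x), 19 mm wide, 2 mm thick sticks out past both ends 22 to 24 mm above the underside. This point is its centre, 15 mm above its underside; x along its length (both ends count as equal), z up.
- device_box_center (a point): Steel single-gang device box, open at the top, 76 mm (x) x 50 mm (y) x 45 mm high, walls 2 mm, 160 g; grip it across y from outside. This point is its centre, 22.5 mm above its underside; x along its length (both ends equal), z up. Starts in the tray.
- cap_center (a point): Orange twist-on connector cap, standing mouth down in the tray, 15 g: round, 26 mm across up to 22 mm height, then tapering to 17 mm at the top, 36 mm high. This point is its centre, 18 mm above its underside; z up, yaw is free. (The grey parts tray is fixed: outside 250 x 382 mm, walls 18 mm high and 4 mm thick, its floor 4 mm above the bench.)
- driver_grip (a point): Flat screwdriver, 150 mm long, 85 g, lying flat in the tray. Yellow square handle 75 (x) x 26 (y) x 26 mm high; steel shaft 6.6 mm thick, 75 mm long. This point is on the handle's axis at about the centre of mass, 13 mm above the underside, 40 mm from the butt end; x points along the shaft to the blade, z up. Grip it across y.
- driver_tip (a point): The screwdriver's blade tip, 110 mm from driver_grip along x, 13 mm above the underside; same axes.
- receptacle_pad: Fixed flat dark blue-grey pad, 130 mm (x) x 58 mm (y), 6 mm thick, lying on the bench, with a white outline of the receptacle: a 106 mm strip with two 29 x 33 mm faces. Origin: centre of the underside (the top is 6 mm above it); z up. The outline is centred on the pad, its length along x; either end may be either way.
- box_pad: Fixed flat dark blue-grey pad, 104 mm (x) x 78 mm (y), 6 mm thick, lying on the bench, with a white hollow rectangle 80 x 54 mm for the device box. Origin: centre of the underside (the top is 6 mm above it); z up. The outline is centred on the pad, its length along x; either end may be either way.
- cap_pad: Fixed flat dark blue-grey pad, 64 mm square, 6 mm thick, lying on the bench, with a white disc 34 mm across for the cap. Origin: centre of the underside (the top is 6 mm above it); z up. The disc is centred on the pad.
- driver_pad: Fixed flat dark blue-grey pad, 174 mm (x) x 52 mm (y), 6 mm thick, lying on the bench, with a white outline of the screwdriver. Origin: centre of the underside (the top is 6 mm above it); z up. The outline's blade points to +x: the handle covers x = -75 to 0 mm, the shaft and blade 0 to +75 mm, so driver_grip belongs at x = -35 mm, y = 0.
- tape_center (a point): Bystander: loose black roll of tape lying flat, 58 mm across, 19 mm high, 70 g. This point is its centre. Leave it alone.
- meter_center (a point): Bystander: loose dark hand meter, 150 (x) x 75 x 35 mm, 350 g. This point is its centre. Leave it alone. (A fixed grey test box with a black rocker switch, 140 x 240 mm in plan, 97 mm high, stands on the bench beyond the tray, its near face at x = 0.74 m or farther; keep clear of it.)
Things that resemble listed ones, but are neither listed nor needed, are in the scene too. Several things look just like the part that bears cap_center: the one meant starts farthest from the robot's base.

How it is judged:
By the outcome, as a careful person would: the job done as asked, in the order asked, and still so for the second after the job is handed in, with the robot touching nothing.
It also fails if it takes over 109 s, if anything falls off the work surface, if the arm or the gripper's body presses on something with over 40 N, if the wrist force passes 120 N, or if a joint passes its speed limit or range.

ROBOT

A 6-joint arm with a two-finger parallel gripper is mounted at the origin on the work surface. World frame = base frame: x ahead of the robot, y to its left, z up, the work surface at z = 0. Lengths are in m, angles in rad, forces in N, time in s.
With the tool pointing down it reaches from about 0.35 to 0.95 m from the base axis. Payload 17.4 kg.
Tool frame: the origin (TCP) lies midway between the tips of the shut fingers; the grasp point (between the pads) lies 19 mm behind it (env.tcp_to_grasp is the distance from the TCP to the grasp point, in m); y points along the fingers, x is the direction in which the jaws open and shut, and the axes are right-handed (so a half turn about y gives the same grasp; the last joint's range is limited). The gripper opens to 93 mm and grips with 3 to 60 N. Pads are 15 mm wide; open, the fingers measure 128 mm over their backs; the gripper's body (75 mm by 188 mm) begins 65 mm behind the grasp point.
Start: joints at [-1.163, 0.116, 1.442, -0, 1.584, -0.038], TCP at [0.291, -0.609, 0.219] pointing down, gripper open.
Joint ranges: [-2.83, 2.83], [-0.83, 2.19], [0.07, 2.5], [-1.14, 4.28], [0.01, 3], [-2.97, 2.97]. Speed limits (rad/s): [1.89, 1.89, 2.22, 3.14, 3.14, 3.14].

INTERFACE

Orientations are given as a unit quaternion [w, x, y, z].
In Python, from cell import env, snapshot, nets gives the robot as it stands. The module is installed in compiled form; this text tells all that it offers.
- The arm moves only by the tool play_rows, never from a script. Its arguments are lists of equal length, an entry for each row: "angular": the turn, a rotation vector about the tool's x, y, z in degrees, a list of three; "delta_pos": the shift along the tool's x, y, z in mm, a list of three; "hand": the gripper command: -1 is fully open, 1 is shut, values between are in proportion. A call has 1 to 12 rows; each row is the pose to reach, as a shift and turn from the pose measured when the call began, along the tool's axes at that moment; what a row does not reach only later rows make up. A row lasts 1/10 s, in which the tool goes at most 50 mm and 8.59 degrees, less where a joint would pass 70% of its speed; a pose out of reach is approached as far as the arm can. A call with a gripper value outside its range is refused whole. The fingers move at their own pace and stop on an object; "force" is the grip in N (left out, the last holds). Time passes only in rows, so rows that repeat a pose let the fingers close. It gives the time, the measured TCP pose, the force and the opening at its end, in the units of the state.
- env.observe(): the state, without advancing time (a new reading comes with each control period).
- snapshot(name): name is "scene" or "top" or "wrist"; returns a dict with "color" (400x640x3 uint8, blue, green, red), "fx", "fy", "cx", "cy" (pixels), "eye" and "rotation" of the camera in the world; the wrist camera has in their place "tool_from_camera" (4x4, takes a point from camera to tool coordinates, whose origin is the TCP and whose axes are the tool frame's). Camera axes: x right, y down, z forward; pixel columns grow to the right and rows downward; lengths in m; the calibration is good to about 2 mm. A picture is of the moment at which its call begins: read the wrist's pose just before it. There is no depth.
- env.close_job(): hands the job in, once; it reports no verdict.
Trained networks look in a picture, given as the dict that the camera call returned (one of the last four; its "shot" number tells which), for a name from the list of things; names that differ only in an ending like _2 or _b are one class to them, and where a whole thing is asked for, a point or a joint stands for the part that bears it (a point fixed in the world has none). Each returns a list of dicts, best first, with "score" (0 to 1); they miss things now and then, are a little off and sometimes report something else, mostly with a low value. They report only what shows in the picture. A call takes as long as a camera call. They do not tell look-alikes from the thing itself.
- nets.look_for(picture, query): "position" ([x, y, z] in m, in world coordinates, good to about 4 mm: the middle of the surface that is visible of it).
- nets.place_of(picture, query): "position" ([x, y, z] in m, in world coordinates, good to about 4 mm: a listed point, or the origin of a listed thing).
The state is a dict: "clock": time; "joint_pos": joint angles; "joint_velocities": joint speeds; "effort": joint torques, N m; "eef_pos": TCP position; "orientation": TCP orientation; "ft_force": force on the tool from outside, world axes, zero at the start; "torque": the same for the moment, N m; "opening": finger opening in m.
Only numpy, scipy, OpenCV 4.12 (cv2) and the standard library are available. Lean on these libraries where they do the work, as an engineer would, in place of code of your own. Each camera call takes 0.05 s, during which the arm holds its last target.

## Working session

There is one attempt and no reset: what is moved stays moved. The work goes in short steps, Python scripts to look and compute and a tool call to move; the robot and the scene stay as the last step left them, time stands still between calls to the robot, and variables do not carry over. Pictures are saved under pics/ and viewed, and the job is handed in when it is done.

Besides the shell and the picture viewer there is one more tool, called after "Request:" as name(argument=value, ...) on one line, values as JSON. play_rows: Moves the arm, as the interface text tells. Its arguments: {"type":"object","properties":{"angular":{"type":"array"},"delta_pos":{"type":"array"},"hand":{"type":"array"},"force":{"type":"number"}},"required":["angular","delta_pos","hand"]}

```bash
mkdir -p pics; ls; python3 - <<'E'
from cell import env, snapshot, nets
import cv2
s=env.observe(); print({k:s[k] for k in('clock','eef_pos','orientation','opening')}, env.tcp_to_grasp)
for n in('top','scene'):
    p=snapshot(n); cv2.imwrite(f'pics/{n}0.png',p['color']); print(n,p['fx'],p['cx'],p['cy'],p['eye'],p['rotation'],p['shot'])
    for q in ['receptacle_center','device_box_center','cap_center','driver_grip','driver_tip','receptacle_pad','box_pad','cap_pad','driver_pad','tape_center','meter_center']:
        for r in nets.place_of(p,q)[:5]: print(q,[round(float(v),3) for v in r['position']],round(float(r['score']),2))
E
```

```text
pics
{'clock': 0.0, 'eef_pos': array([ 0.29090803, -0.60885311,  0.21792488]), 'orientation': array([ 0.5983727 , -0.59790946,  0.37747229, -0.37678782]), 'opening': 0.09301242554051746} 0.0188
top 370.6820887662302 316.2021444508804 199.14724141381393 [0.43774319 0.04049947 0.97304579] [ 0.05406402 -0.70450493  0.70600651 -0.04800729] 1
receptacle_center [0.594, 0.302, 0.018] 0.86
receptacle_center [0.444, -0.333, 0.0] 0.33
device_box_center [0.485, 0.313, 0.026] 0.94
cap_center [0.584, 0.138, 0.02] 0.66
cap_center [0.448, -0.026, 0.019] 0.66
cap_center [0.732, -0.161, 0.018] 0.36
cap_center [0.487, 0.31, 0.027] 0.28
driver_grip [0.478, 0.1, 0.019] 0.61
driver_tip [0.462, 0.21, 0.013] 0.87
driver_tip [0.484, 0.313, 0.025] 0.51
receptacle_pad [0.584, -0.131, -0.0] 0.87
box_pad [0.448, -0.135, -0.002] 0.83
box_pad [0.485, 0.313, 0.025] 0.57
cap_pad [0.442, -0.332, 0.003] 0.57
tape_center [0.722, 0.01, 0.011] 0.68
tape_center [0.58, 0.136, 0.022] 0.35
meter_center [0.73, -0.159, 0.013] 0.8
scene 426.08455740467537 316.5079777182897 203.381957463371 [ 1.22668406 -0.21054065  0.72848736] [-0.32176051  0.75552076  0.52689588 -0.21917866] 2
receptacle_center [0.596, 0.297, 0.021] 0.89
receptacle_center [0.586, 0.139, 0.02] 0.44
device_box_center [0.485, 0.316, 0.025] 0.63
cap_center [0.448, -0.025, 0.017] 0.68
cap_center [0.586, 0.139, 0.025] 0.46
driver_grip [0.478, 0.1, 0.021] 0.77
driver_tip [0.465, 0.209, 0.022] 0.55
driver_tip [0.444, -0.137, 0.001] 0.49
box_pad [0.442, -0.138, -0.002] 0.6
box_pad [0.438, -0.331, 0.0] 0.26
cap_pad [0.466, 0.21, 0.023] 0.74
cap_pad [0.439, -0.33, 0.003] 0.64
driver_pad [0.563, -0.311, 0.001] 0.62
meter_center [0.73, -0.158, 0.02] 0.71
meter_center [0.724, 0.012, 0.009] 0.46
```

View pics/top0.png

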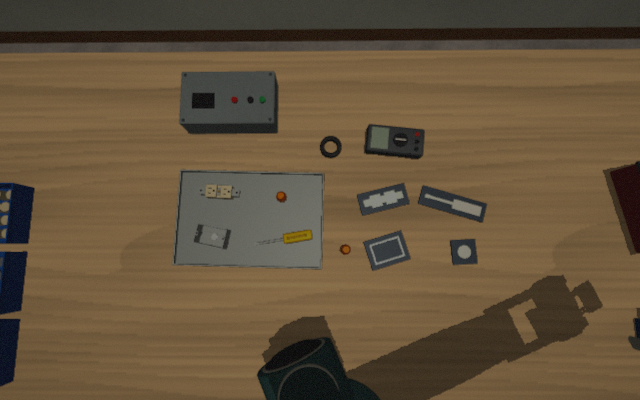

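View pics/scene0.png

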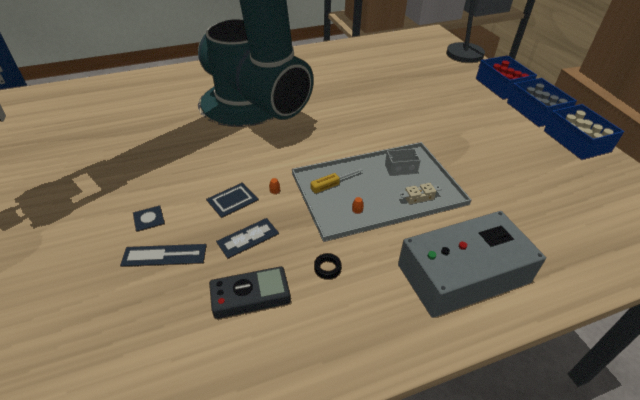

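```bash
cat > h.py <<'E'
import numpy as np, cv2
from scipy.spatial.transform import Rotation as R
from cell import env, snapshot, nets
def rot(q): return R.from_quat([q[1],q[2],q[3],q[0]])
def campose(p,s=None):
    if 'eye' in p:
        r=np.array(p['rotation']); M=r if r.shape==(3,3) else rot(r).as_matrix()
        return np.array(p['eye']),M
    T=np.array(p['tool_from_camera']); Rt=rot(s['orientation']).as_matrix()
    return np.array(s['eef_pos'])+Rt@T[:3,3], Rt@T[:3,:3]
def topix(p,X,s=None):
    e,M=campose(p,s); c=(np.atleast_2d(X)-e)@M
    return np.c_[c[:,0]/c[:,2]*p['fx']+p['cx'],c[:,1]/c[:,2]*p['fy']+p['cy']]
def toworld(p,uv,z,s=None):
    e,M=campose(p,s); uv=np.atleast_2d(uv).astype(float)
    d=np.c_[(uv[:,0]-p['cx'])/p['fx'],(uv[:,1]-p['cy'])/p['fy'],np.ones(len(uv))]@M.T
    return e+d*((z-e[2])/d[:,2])[:,None]
def ortho(p,c,half,z,res=0.0005,s=None):
    """rectified image of plane z; right=-y, up=+x"""
    nx=int(2*half[0]/res); ny=int(2*half[1]/res)
    xs=c[0]+half[0]-(np.arange(nx)+.5)*res; ys=c[1]+half[1]-(np.arange(ny)+.5)*res
    Y,X=np.meshgrid(ys,xs)
    uv=topix(p,np.c_[X.ravel(),Y.ravel(),np.full(X.size,z)],s).astype(np.float32)
    return cv2.remap(p['color'],uv[:,0].reshape(nx,ny),uv[:,1].reshape(nx,ny),cv2.INTER_LINEAR)
def shot(n):
    s=env.observe(); p=snapshot(n); return s,p
E
python3 - <<'E'
from h import *
s,p=shot('top')
cv2.imwrite('pics/tray1.png',ortho(p,(.535,.2),(.14,.2),.02,.0005))
cv2.imwrite('pics/pads1.png',ortho(p,(.52,-.22),(.15,.2),.006,.0005))
s,p=shot('wrist'); cv2.imwrite('pics/w0.png',p['color']); print(p['fx'],p['cx'],p['cy'],p['tool_from_camera'])
print(rot(s['orientation']).as_matrix())
E
```

```text
296.79474313003465 318.2361179156477 193.34077990719595 [[ 9.99999797e-01 -5.82974804e-04 -2.55448384e-04  5.86705862e-04]
 [ 8.61541485e-05 -2.73669160e-01  9.61823884e-01 -1.66969782e-01]
 [-6.30627435e-04 -9.61823711e-01 -2.73669055e-01  7.67602023e-02]
 [ 0.00000000e+00  0.00000000e+00  0.00000000e+00  1.00000000e+00]]
[[ 4.31191366e-01 -6.00562498e-06  9.02260498e-01]
 [-9.02260498e-01  5.18168411e-06  4.31191366e-01]
 [-7.26480252e-06 -1.00000000e+00 -3.18434073e-06]]
```

View pics/tray1.png

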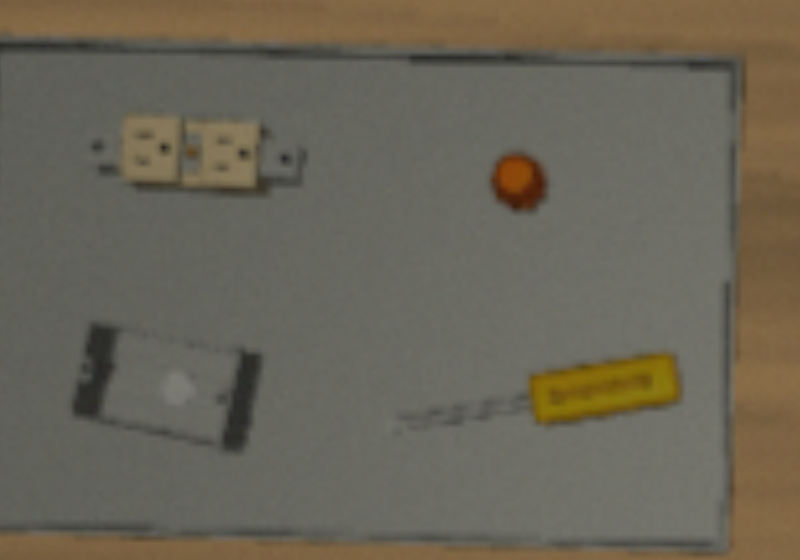

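View pics/pads1.png

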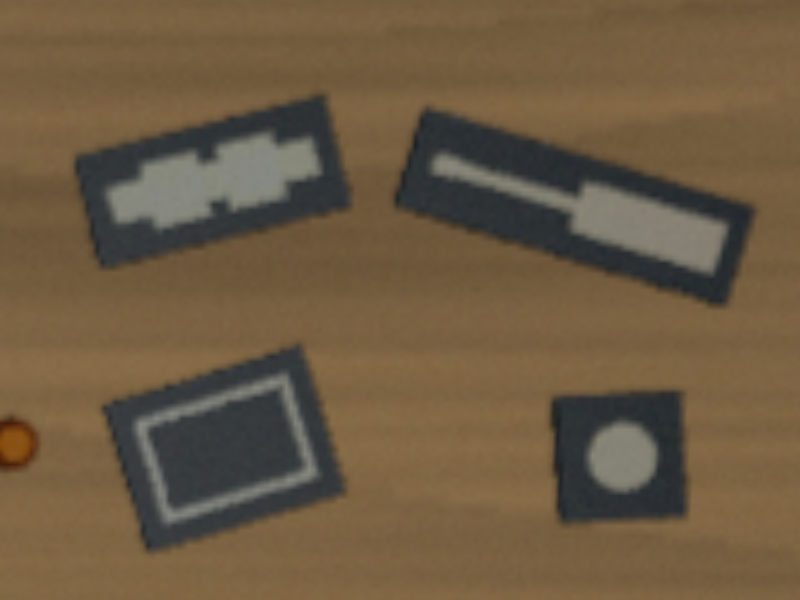

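View pics/w0.png

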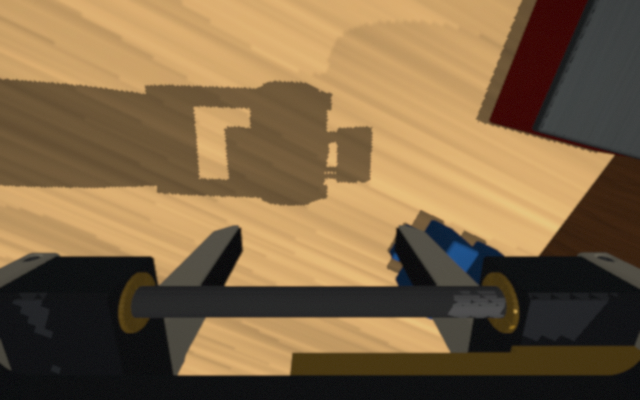

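```bash
cat >> h.py <<'E'
def go(x,y,z,th,s=None):
    """tool-frame delta to TCP target, th deg = direction of tool x (mod 180 best)"""
    s=s or env.observe(); Rt=rot(s['orientation']).as_matrix()
    best=None
    for k in (0,180,-180):
        t=np.radians(th+k); X=np.array([np.cos(t),np.sin(t),0]); Y=np.array([0,0,-1.]); Z=np.cross(X,Y)
        rv=R.from_matrix(Rt.T@np.c_[X,Y,Z]).as_rotvec(degrees=True)
        if best is None or np.linalg.norm(rv)<np.linalg.norm(best): best=rv
    d=Rt.T@(np.array([x,y,z])-s['eef_pos'])*1000
    print('clock',round(s['clock'],2),'cur',np.round(s['eef_pos'],4),'mm',np.round(d,1),'deg',np.round(best,1),'j',np.round(s['joint_pos'],2),'op',round(s['opening'],4))
E
python3 -c "
from h import *
go(.51,-.28,.25,0)"
```

```text
clock 1.3 cur [ 0.291  -0.609   0.2187] mm [-202.5  -31.3  339.4] deg [ -0.  -64.5  -0. ] j [-1.16  0.12  1.44  0.    1.58 -0.04] op 0.093
```

Request:
play_rows(angular=[[0, -8, 0], [0, -16, 0], [0, -24, 0], [0, -32, 0], [0, -40, 0], [0, -48, 0], [0, -56, 0], [0, -64.5, 0], [0, -64.5, 0], [0, -64.5, 0], [0, -64.5, 0]], delta_pos=[[-25, -4, 42], [-50, -8, 84], [-75, -12, 126], [-100, -16, 168], [-125, -20, 210], [-150, -24, 252], [-175, -28, 294], [-202, -31, 339], [-202, -31, 339], [-202, -31, 339], [-202, -31, 339]], hand=[-1, -1, -1, -1, -1, -1, -1, -1, -1, -1, -1], force=20)

```text
clock: 2.4
eef_pos: [0.5094, -0.2813, 0.2495]
orientation: [-0.707, 0.707, -0.0, 0.0]
ft_force: [-0.5, -0.0, 0.9]
opening: 0.0934
```

```bash
python3 - <<'E'
from h import *
s,p=shot('wrist'); cv2.imwrite('pics/w1.png',p['color'])
np.savez('w1.npz',img=p['color'])
import pickle; pickle.dump((s,{k:v for k,v in p.items()}),open('w1.pkl','wb'))
cv2.imwrite('pics/w1o.png',ortho(p,(.52,-.22),(.15,.2),.006,.0005,s))
go(.53,.12,.25,0,s)
E
```

```text
clock 2.4 cur [ 0.5094 -0.2813  0.2495] mm [ 20.2  -0.5 401.3] deg [ 0.  -0.1 -0. ] j [-0.55 -0.09  1.6  -0.    1.63 -0.55] op 0.0934
```

View pics/w1o.png

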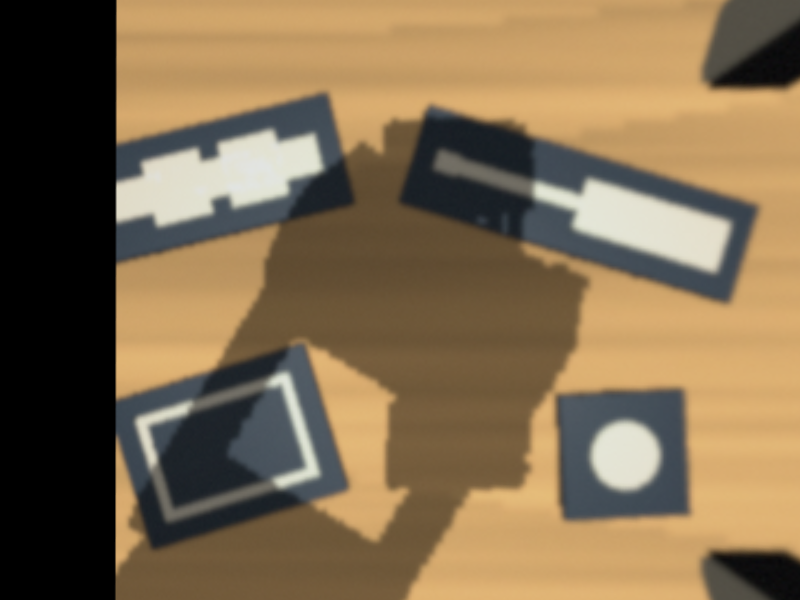

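Request:
play_rows(angular=[[0, 0, 0], [0, 0, 0], [0, 0, 0], [0, 0, 0], [0, 0, 0], [0, 0, 0], [0, 0, 0], [0, 0, 0], [0, 0, 0], [0, 0, 0], [0, 0, 0]], delta_pos=[[2, 0, 45], [4, 0, 90], [6, 0, 135], [8, 0, 180], [10, 0, 225], [12, 0, 270], [15, 0, 315], [18, 0, 360], [20, 0, 400], [20, 0, 400], [20, 0, 400]], hand=[-1, -1, -1, -1, -1, -1, -1, -1, -1, -1, -1])

```text
clock: 3.55
eef_pos: [0.5299, 0.1178, 0.2492]
orientation: [-0.707, 0.707, -0.001, 0.0]
ft_force: [-0.1, -0.2, -0.3]
opening: 0.0927
```

```bash
python3 - <<'E'
from h import *
import pickle
s,p=shot('wrist'); pickle.dump((s,dict(p)),open('w2.pkl','wb'))
cv2.imwrite('pics/w2.png',p['color'])
cv2.imwrite('pics/w2o.png',ortho(p,(.535,.2),(.14,.2),.02,.0005,s))
for q in ['receptacle_center','device_box_center','cap_center','driver_grip','driver_tip']:
    for r in nets.place_of(p,q)[:2]: print(q,[round(float(v),3) for v in r['position']],round(float(r['score']),2))
# pads
def pads(p,s,name):
    im=ortho(p,(.52,-.22),(.15,.2),.006,.0005,s).astype(int)
    b,g,r=im[...,0],im[...,1],im[...,2]
    m=((b>r*0.95)&(im.sum(2)>0)).astype(np.uint8)
    m=cv2.morphologyEx(m,cv2.MORPH_CLOSE,np.ones((9,9)));m=cv2.morphologyEx(m,cv2.MORPH_OPEN,np.ones((9,9)))
    cs,_=cv2.findContours(m,cv2.RETR_EXTERNAL,cv2.CHAIN_APPROX_NONE)
    for c in cs:
        if cv2.contourArea(c)<8000: continue
        (u,v),(w,h),a=cv2.minAreaRect(c)
        box=cv2.boxPoints(((u,v),(w,h),a)); X=np.c_[.67-box[:,1]*.0005,-.02-box[:,0]*.0005]
        e=[X[1]-X[0],X[2]-X[1]]; L=[np.linalg.norm(q) for q in e]; l=e[int(np.argmax(L))]
        print(name,'c',np.round(X.mean(0),4),'LxW',np.round(sorted(L),4),'yaw',round(np.degrees(np.arctan2(l[1],l[0]))%180,1))
s1,p1=pickle.load(open('w1.pkl','rb')); pads(p1,s1,'w1')
st,pt=shot('top'); pads(pt,st,'top')
E
```

```text
receptacle_center [0.601, 0.302, 0.023] 0.57
cap_center [0.585, 0.141, 0.02] 0.57
cap_center [0.441, -0.029, 0.021] 0.54
driver_grip [0.478, 0.098, 0.016] 0.68
driver_tip [0.465, 0.21, 0.017] 0.89
w1 c [ 0.443  -0.3312] LxW [0.0609 0.0611] yaw 93.0
w1 c [ 0.4467 -0.1332] LxW [0.0754 0.1025] yaw 107.1
w1 c [ 0.568  -0.3089] LxW [0.0495 0.1704] yaw 73.1
w1 c [ 0.581  -0.1305] LxW [0.0558 0.1219] yaw 103.7
top c [ 0.4419 -0.3296] LxW [0.0605 0.0618] yaw 92.4
top c [ 0.4458 -0.1318] LxW [0.0752 0.1015] yaw 106.9
top c [ 0.567  -0.3067] LxW [0.0499 0.1718] yaw 72.9
top c [ 0.5793 -0.1259] LxW [0.0557 0.1277] yaw 104.0
```

View pics/w2o.png

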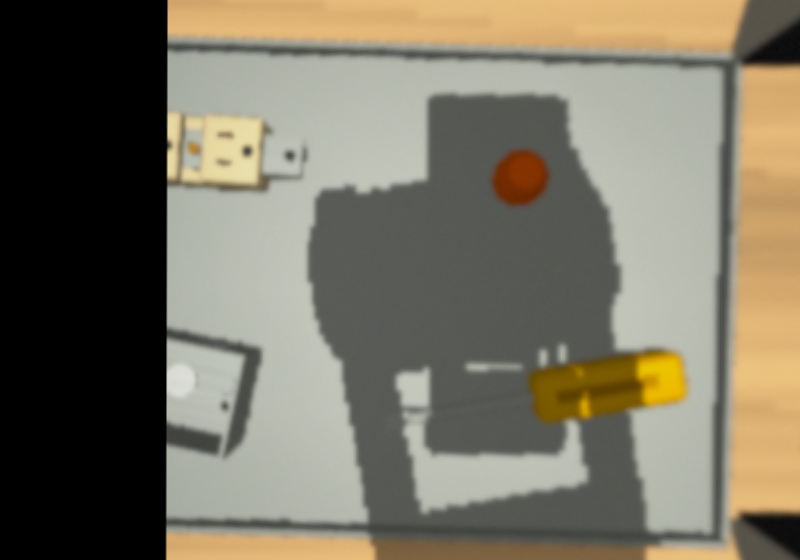

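View pics/w2.png

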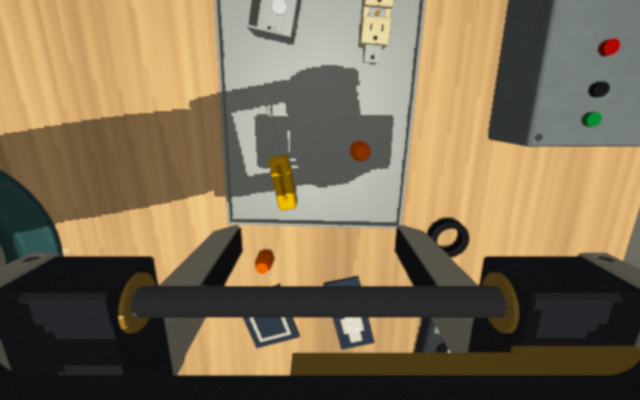

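Request:
play_rows(angular=[[0, 0, 0], [0, 0, 0], [0, 0, 0], [0, 0, 0], [0, 0, 0]], delta_pos=[[7, 15, 35], [13, 30, 70], [20, 45, 110], [20, 45, 110], [20, 45, 110]], hand=[-1, -1, -1, -1, -1])

```text
clock: 4.4
eef_pos: [0.5501, 0.2276, 0.204]
orientation: [-0.707, 0.707, -0.001, 0.0]
ft_force: [-0.5, 0.2, 0.0]
opening: 0.0927
```

```bash
python3 - <<'E'
from h import *
import pickle
s,p=shot('wrist'); pickle.dump((s,dict(p)),open('w3.pkl','wb'))
cv2.imwrite('pics/w3.png',p['color'])
cv2.imwrite('pics/w3o.png',ortho(p,(.535,.25),(.14,.18),.03,.0005,s))
go(.594,.302,.15,0)
E
```

```text
clock 4.45 cur [0.5503 0.227  0.2047] mm [43.5 54.7 75.2] deg [ 0.  -0.2 -0. ] j [ 0.35 -0.05  1.64 -0.    1.56  0.35] op 0.0927
```

View pics/w3o.png

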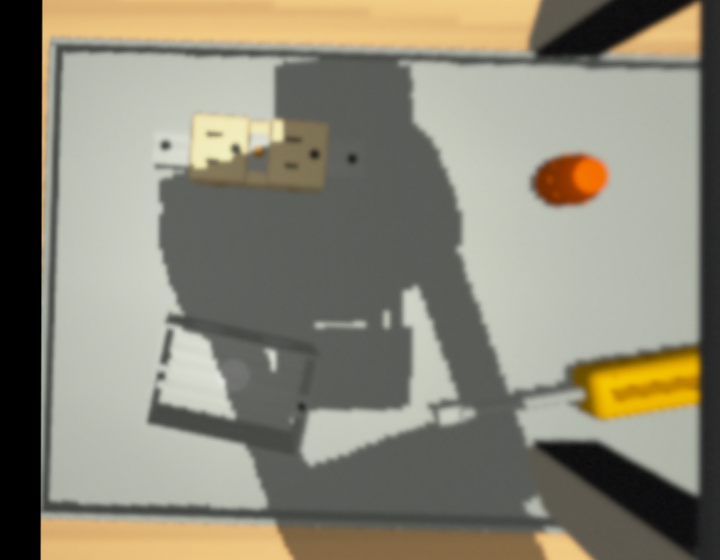

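```bash
python3 - <<'E'
from h import *
go(.597,.3005,.07,-3.7); go(.597,.3005,.009,-3.7)
E
```

```text
clock 4.45 cur [0.5503 0.227  0.2047] mm [ 46.5 134.7  73.7] deg [ 0.   3.5 -0. ] j [ 0.35 -0.05  1.64 -0.    1.56  0.35] op 0.0927
clock 4.45 cur [0.5503 0.227  0.2047] mm [ 46.5 195.7  73.7] deg [ 0.   3.5 -0. ] j [ 0.35 -0.05  1.64 -0.    1.56  0.35] op 0.0927
```

Request:
play_rows(angular=[[0, 1, 0], [0, 2, 0], [0, 3, 0], [0, 3.5, 0], [0, 3.5, 0], [0, 3.5, 0]], delta_pos=[[13, 30, 20], [26, 65, 42], [40, 100, 62], [46.5, 135, 73.5], [46.5, 135, 73.5], [46.5, 135, 73.5]], hand=[-0.12, -0.12, -0.12, -0.12, -0.12, -0.12])

```text
clock: 5.05
eef_pos: [0.5972, 0.2993, 0.0708]
orientation: [-0.707, 0.707, -0.023, 0.023]
ft_force: [-0.5, -0.8, 0.1]
opening: 0.0533
```

```bash
python3 - <<'E'
from h import *
import pickle
s,p=shot('wrist'); pickle.dump((s,dict(p)),open('w4.pkl','wb'))
cv2.imwrite('pics/w4.png',p['color'])
go(.597,.3005,.009,-3.7)
E
```

```text
clock 5.1 cur [0.5977 0.2995 0.0721] mm [-0.9 63.1  0.9] deg [-0.  -0.   0.1] j [ 0.43  0.18  1.62 -0.    1.35  0.49] op 0.0527
```

View pics/w4.png

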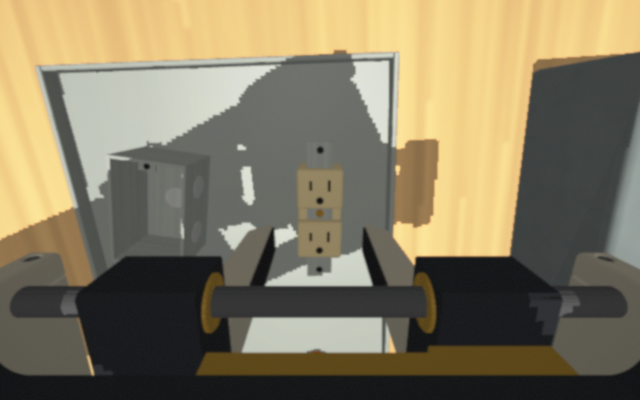

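```bash
python3 - <<'E'
from h import *
import pickle
s,p=pickle.load(open('w4.pkl','rb'))
W=toworld(p,[(320,150),(319.3,269)],.028,s); print(W,W.mean(0))
W=toworld(p,[(297.5,169),(341.5,169),(342,257),(298,257)],.034,s); print(W,W.mean(0))
E
```

```text
[[0.60243389 0.34703444 0.028     ]
 [0.59590305 0.25312621 0.028     ]] [0.59916847 0.30008033 0.028     ]
[[0.58595046 0.33565862 0.034     ]
 [0.61657141 0.33365799 0.034     ]
 [0.61398221 0.26569892 0.034     ]
 [0.58060236 0.26788381 0.034     ]] [0.59927661 0.30072484 0.034     ]
```

Request:
play_rows(angular=[[0, 0, 0], [0, 0, 0], [0, 0, 0], [0, 0, 0], [0, 0, 0], [0, 0, 0]], delta_pos=[[-1, 15, 1], [-1, 30, 1], [-1, 45, 1], [-1, 56, 1], [-1, 63, 1], [-1, 63, 1]], hand=[-0.12, -0.12, -0.12, -0.12, -0.12, -0.12])

```text
clock: 5.7
eef_pos: [0.5963, 0.3003, 0.0076]
orientation: [-0.707, 0.707, -0.023, 0.023]
ft_force: [-0.2, 0.7, 0.1]
opening: 0.0521
```

Request:
play_rows(angular=[[0, 0, 0], [0, 0, 0], [0, 0, 0], [0, 0, 0], [0, 0, 0], [0, 0, 0]], delta_pos=[[2, 0, 0], [2, 0, 0], [2, 0, 0], [2, 0, 0], [2, 0, 0], [2, 0, 0]], hand=[0.2, 0.6, 1, 1, 1, 1], force=20)

```text
clock: 6.3
eef_pos: [0.5986, 0.3003, 0.0081]
orientation: [-0.707, 0.707, -0.022, 0.023]
ft_force: [0.6, 0.6, 2.7]
opening: 0.0326
```

Request:
play_rows(angular=[[0, 0, 0], [0, 0, 0], [0, 0, 0], [0, 0, 0], [0, 0, 0]], delta_pos=[[0, -15, 0], [0, -45, 0], [0, -80, 0], [0, -110, 0], [0, -110, 0]], hand=[1, 1, 1, 1, 1])

```text
clock: 6.8
eef_pos: [0.6, 0.3011, 0.1242]
orientation: [0.708, -0.706, 0.02, -0.025]
ft_force: [0.4, -0.4, -0.7]
opening: 0.0328
```

```bash
python3 - <<'E'
from h import *
import pickle
s,p=shot('wrist'); pickle.dump((s,dict(p)),open('w5.pkl','wb'))
cv2.imwrite('pics/w5.png',p['color'])
go(.58,-.129,.12,13.8)
E
```

```text
clock 6.85 cur [0.5993 0.3007 0.1213] mm [   8.5    0.5 -430.1] deg [ -0.1 -17.5   0.3] j [ 0.43  0.14  1.57 -0.    1.42  0.49] op 0.0329
```

View pics/w5.png

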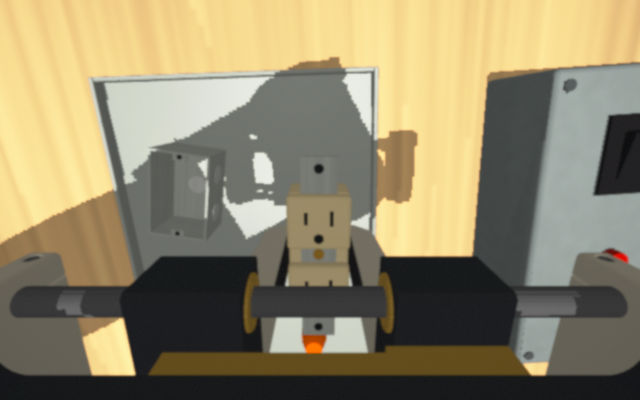

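```bash
python3 - <<'E'
from h import *
go(.56,-.19,.2,13.9)
E
```

```text
clock 6.85 cur [0.5993 0.3007 0.1213] mm [  -7.2  -79.7 -492.1] deg [ -0.1 -17.6   0.3] j [ 0.43  0.14  1.57 -0.    1.42  0.49] op 0.0329
```

Request:
play_rows(angular=[[0, -1, 0], [0, -3, 0], [0, -5, 0], [0, -7, 0], [0, -9, 0], [0, -11, 0], [0, -13, 0], [0, -15, 0], [0, -16.5, 0], [0, -17.6, 0], [0, -17.6, 0], [0, -17.6, 0]], delta_pos=[[-1, -30, -30], [-1, -50, -75], [-2, -65, -120], [-3, -80, -168], [-4, -80, -216], [-4, -80, -264], [-5, -80, -312], [-6, -80, -360], [-7, -80, -408], [-7, -80, -452], [-7, -80, -492], [-7, -80, -492]], hand=[1, 1, 1, 1, 1, 1, 1, 1, 1, 1, 1, 1])

```text
clock: 8.05
eef_pos: [0.5591, -0.1937, 0.199]
orientation: [0.703, -0.702, -0.085, 0.083]
ft_force: [-0.1, 1.3, -1.8]
opening: 0.0328
```

Request:
play_rows(angular=[[0, 0, 0], [0, 0, 0]], delta_pos=[[0, 0, 0], [0, 0, 0]], hand=[1, 1])

```text
clock: 8.25
eef_pos: [0.5588, -0.1933, 0.1982]
orientation: [0.703, -0.701, -0.085, 0.084]
ft_force: [-1.0, 0.4, -1.2]
opening: 0.0329
```

```bash
python3 - <<'E'
from h import *
import pickle
s,p=shot('wrist'); pickle.dump((s,dict(p)),open('w6.pkl','wb'))
cv2.imwrite('pics/w6.png',p['color'])
cv2.imwrite('pics/w6o.png',ortho(p,(.52,-.18),(.15,.15),.006,.0005,s))
go(.58,-.1277,.12,13.9)
E
```

```text
clock 8.3 cur [ 0.559  -0.1929  0.1984] mm [35.8 78.6 58.2] deg [-0.1 -0.2  0.1] j [-0.38 -0.06  1.65  0.    1.55 -0.62] op 0.0328
```

View pics/w6o.png

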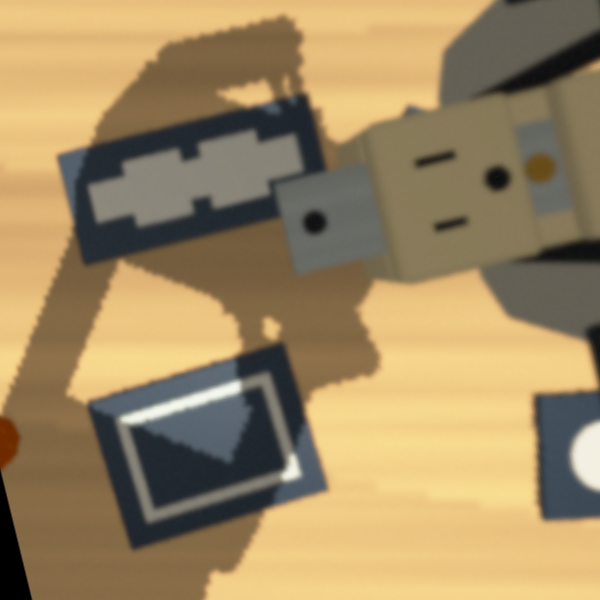

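View pics/w6.png

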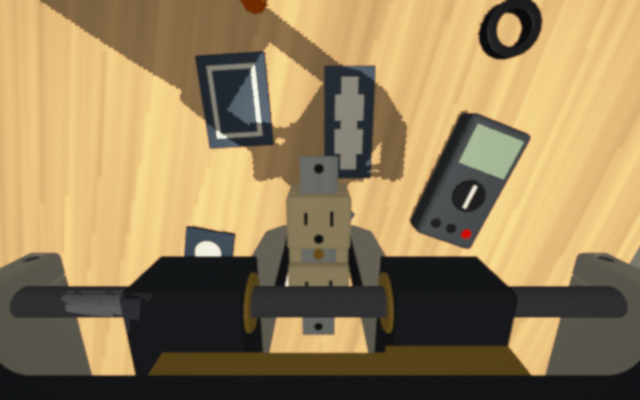

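```bash
python3 - <<'E'
from h import *
go(.581,-.128,.05,13.8)
E
```

```text
clock 8.3 cur [ 0.559  -0.1929  0.1984] mm [ 36.5 148.6  57.6] deg [-0.1 -0.1  0.1] j [-0.38 -0.06  1.65  0.    1.55 -0.62] op 0.0328
```

Request:
play_rows(angular=[[0, 0, 0], [0, 0, 0], [0, 0, 0], [0, 0, 0], [0, 0, 0], [0, 0, 0]], delta_pos=[[12, 30, 18], [24, 65, 36], [36.5, 105, 57.5], [36.5, 140, 57.5], [36.5, 149, 57.5], [36.5, 149, 57.5]], hand=[1, 1, 1, 1, 1, 1])

```text
clock: 8.9
eef_pos: [0.5805, -0.1273, 0.0489]
orientation: [0.703, -0.701, -0.085, 0.085]
ft_force: [-0.6, -0.2, -0.7]
opening: 0.0331
```

```bash
python3 - <<'E'
from h import *
for i in range(3): snapshot('wrist'); go(.581,-.128,.0103,13.8)
E
```

```text
clock 8.95 cur [ 0.5814 -0.1279  0.0507] mm [-0.5 40.4 -0.1] deg [-0.1 -0.   0.1] j [-0.26  0.04  1.8   0.    1.3  -0.5 ] op 0.0329
clock 9.0 cur [ 0.5818 -0.1283  0.0516] mm [-0.9 41.3  0.4] deg [-0.  -0.1  0.2] j [-0.26  0.04  1.8   0.    1.3  -0.5 ] op 0.0328
clock 9.05 cur [ 0.582  -0.1285  0.0519] mm [-1.  41.6  0.7] deg [-0.  -0.1  0.3] j [-0.26  0.04  1.8   0.    1.3  -0.5 ] op 0.0327
```

Request:
play_rows(angular=[[0, 0, 0.2], [0, 0, 0.2], [0, 0, 0.2], [0, 0, 0.2], [0, 0, 0.2], [0, 0, 0.2]], delta_pos=[[-1, 12, 0.5], [-1, 24, 0.5], [-1, 33, 0.5], [-1, 38, 0.5], [-1, 40, 0.5], [-1, 40, 0.5]], hand=[1, 1, 1, 1, 1, 1])

```text
clock: 9.65
eef_pos: [0.581, -0.1281, 0.0116]
orientation: [0.702, -0.702, -0.085, 0.084]
ft_force: [0.1, -0.4, -0.4]
opening: 0.0332
```

```bash
python3 - <<'E'
from h import *
for i in range(3): snapshot('wrist'); go(.581,-.128,.0103,13.8); print(env.observe()['ft_force'])
E
```

```text
clock 9.7 cur [ 0.5811 -0.1282  0.012 ] mm [-0.1  1.7  0.2] deg [-0.  -0.1  0. ] j [-0.26  0.08  1.83  0.    1.23 -0.5 ] op 0.0329
[ 1.31221711  0.11239111 -0.18056727]
clock 9.75 cur [ 0.5813 -0.1282  0.0122] mm [-0.2  1.9  0.2] deg [-0.  -0.1  0.1] j [-0.26  0.08  1.83  0.    1.23 -0.5 ] op 0.0327
[ 0.70879266 -0.8157328  -1.25407591]
clock 9.8 cur [ 0.5813 -0.1282  0.0123] mm [-0.2  2.   0.3] deg [ 0.  -0.1  0.1] j [-0.26  0.08  1.83  0.    1.23 -0.5 ] op 0.033
[-1.10294102 -0.32973752 -1.80587633]
```

Request:
play_rows(angular=[[0, 0, 0], [0, 0, 0], [0, 0, 0]], delta_pos=[[0, 1, 0], [0, 1.8, 0], [0, 1.8, 0]], hand=[1, 1, 1])

```text
clock: 10.1
eef_pos: [0.5813, -0.1282, 0.0105]
orientation: [0.702, -0.702, -0.085, 0.084]
ft_force: [-0.2, -0.1, -1.8]
opening: 0.033
```

Request:
play_rows(angular=[[0, 0, 0], [0, 0, 0], [0, 0, 0]], delta_pos=[[0, 0.5, 0], [0, 1, 0], [0, 1, 0]], hand=[1, 1, 1])

```text
clock: 10.4
eef_pos: [0.5814, -0.1282, 0.0101]
orientation: [0.702, -0.702, -0.085, 0.084]
ft_force: [-2.4, 1.2, 6.3]
opening: 0.0329
```

Contact (6 N). Release, then rise.

Request:
play_rows(angular=[[0, 0, 0], [0, 0, 0], [0, 0, 0], [0, 0, 0], [0, 0, 0], [0, 0, 0], [0, 0, 0], [0, 0, 0], [0, 0, 0]], delta_pos=[[0, 0, 0], [0, 0, 0], [0, 0, 0], [0, 0, 0], [0, -15, 0], [0, -50, 0], [0, -95, 0], [0, -140, 0], [0, -140, 0]], hand=[0.2, 0.1, 0, -0.1, -0.1, -0.1, -0.1, -0.1, -0.1])

```text
clock: 11.3
eef_pos: [0.5833, -0.1288, 0.1583]
orientation: [-0.701, 0.703, 0.088, -0.081]
ft_force: [0.4, -0.1, -0.4]
opening: 0.0512
```

```bash
python3 - <<'E'
from h import *
import pickle
s,p=shot('wrist'); pickle.dump((s,dict(p)),open('w7.pkl','wb'))
cv2.imwrite('pics/w7o.png',ortho(p,(.55,-.15),(.15,.15),.036,.0005,s))
# box rim from top0 & w3
s3,p3=pickle.load(open('w3.pkl','rb'))
cv2.imwrite('pics/box3.png',ortho(p3,(.485,.313),(.06,.07),.049,.0002,s3))
s3,p3=shot('top')
cv2.imwrite('pics/boxt.png',ortho(p3,(.485,.313),(.06,.07),.049,.0002,s3))
go(.486,.313,.15,-13)
E
```

```text
clock 11.4 cur [ 0.5816 -0.1283  0.152 ] mm [ 11.9   1.4 451.4] deg [ 0.  26.7  0.2] j [-0.26 -0.03  1.7   0.    1.47 -0.5 ] op 0.0512
```

View pics/w7o.png

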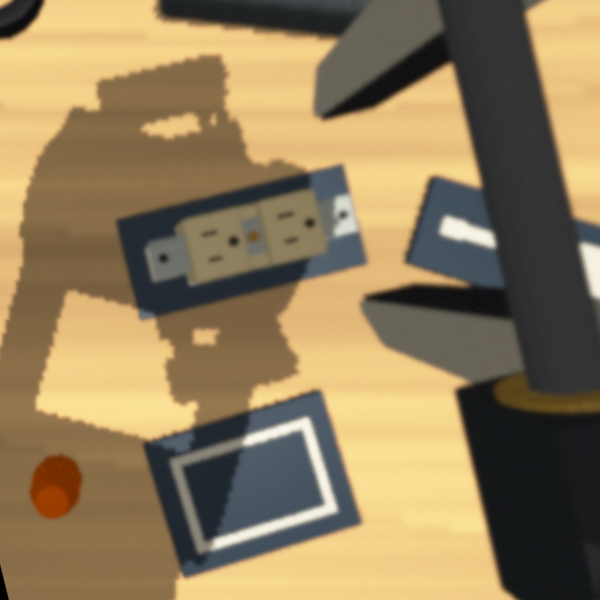

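View pics/box3.png

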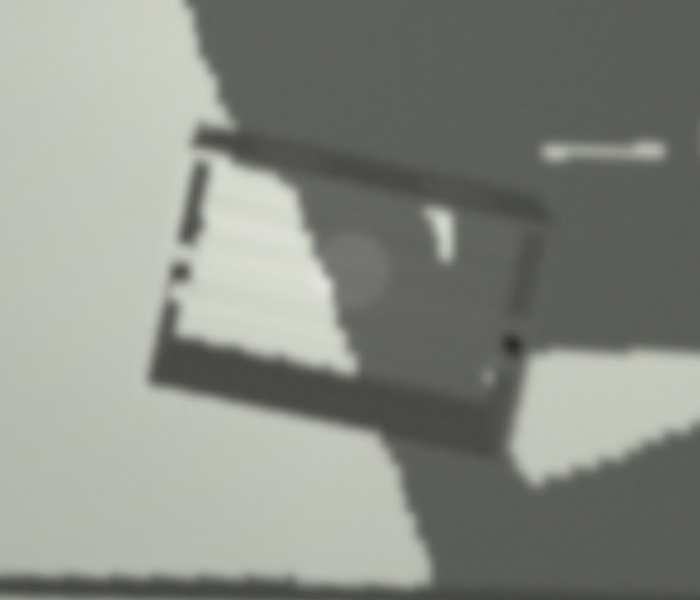

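View pics/boxt.png

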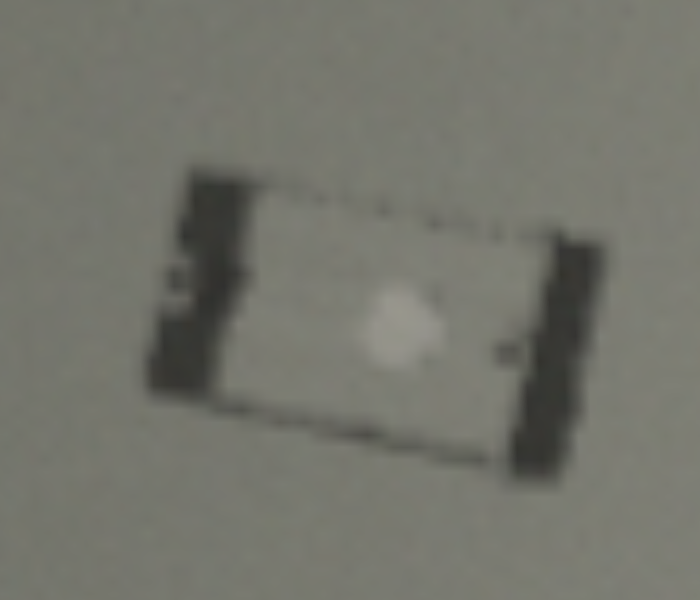

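Request:
play_rows(angular=[[0, 2, 0], [0, 5, 0], [0, 8, 0], [0, 11, 0], [0, 14, 0], [0, 17, 0], [0, 20, 0], [0, 23, 0], [0, 26, 0], [0, 26, 0], [0, 26, 0], [0, 26, 0]], delta_pos=[[1, 0, 30], [2, 0, 75], [3, 0, 120], [5, 0, 165], [6, 0, 210], [8, 0, 255], [9, 0, 300], [10, 0, 345], [11, 0, 390], [12, 0, 430], [12, 1, 451], [12, 1, 451]], hand=[-0.2, -0.4, -0.6, -0.6, -0.6, -0.6, -0.6, -0.6, -0.6, -0.6, -0.6, -0.6])

```text
clock: 12.6
eef_pos: [0.4849, 0.3145, 0.1489]
orientation: [-0.703, 0.704, -0.074, 0.075]
ft_force: [0.3, 0.6, -0.0]
opening: 0.0742
```

```bash
python3 - <<'E'
from h import *
import pickle
snapshot('top');snapshot('top')
s,p=shot('wrist'); pickle.dump((s,dict(p)),open('w8.pkl','wb'))
im=p['color']; cv2.imwrite('pics/w8.png',im); 
cv2.imwrite('pics/w8o.png',ortho(p,(.485,.313),(.06,.07),.049,.0002,s))
go(.4845,.3125,.09,-12.2)
E
```

```text
clock 12.75 cur [0.4861 0.3118 0.1497] mm [-1.9 59.7  0.3] deg [ 0.  -0.1  0.2] j [ 0.53 -0.07  1.74 -0.    1.47  0.74] op 0.0741
```

View pics/w8.png

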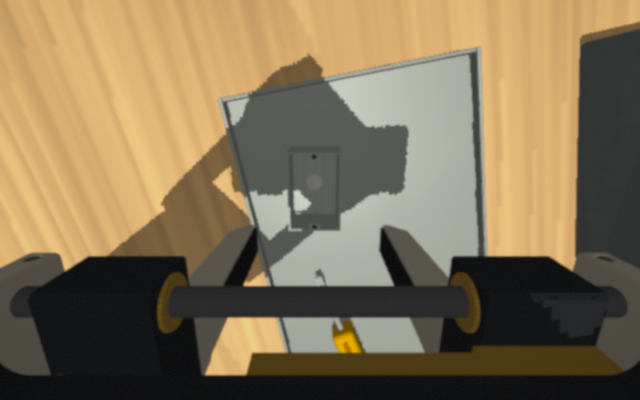

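View pics/w8o.png

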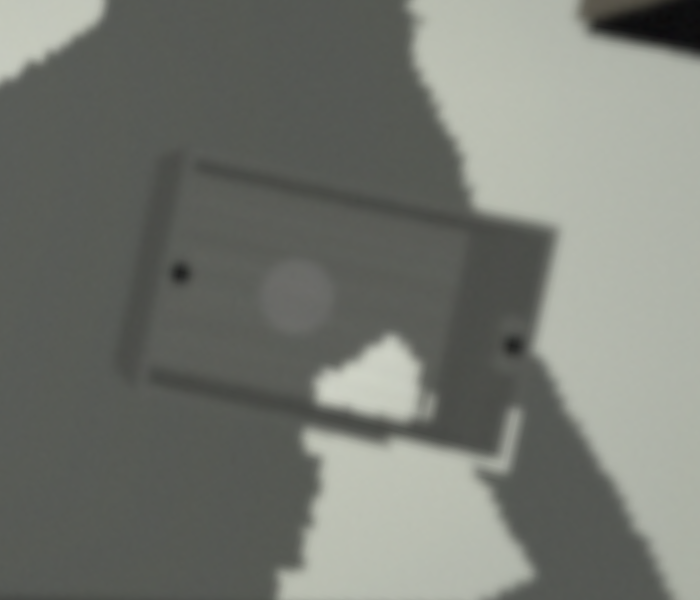

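```bash
python3 - <<'E'
from h import *
go(.4833,.3136,.07,-12.4);go(.4833,.3136,.012,-12.4)
E
```

```text
clock 12.75 cur [0.4861 0.3118 0.1497] mm [-3.4 79.7  1.2] deg [0.  0.1 0.2] j [ 0.53 -0.07  1.74 -0.    1.47  0.74] op 0.0741
clock 12.75 cur [0.4861 0.3118 0.1497] mm [ -3.6 137.7   1.2] deg [0.  0.1 0.2] j [ 0.53 -0.07  1.74 -0.    1.47  0.74] op 0.0741
```

Request:
play_rows(angular=[[0, 0, 0], [0, 0, 0], [0, 0, 0], [0, 0, 0], [0, 0, 0], [0, 0, 0], [0, 0, 0]], delta_pos=[[-3.5, 20, 1], [-3.5, 50, 1], [-3.5, 80, 1], [-3.5, 105, 1], [-3.5, 125, 1], [-3.5, 137, 1], [-3.5, 137, 1]], hand=[-0.6, -0.6, -0.6, -0.6, -0.6, -0.6, -0.6])

```text
clock: 13.45
eef_pos: [0.483, 0.3121, 0.0113]
orientation: [-0.702, 0.704, -0.076, 0.077]
ft_force: [0.0, -0.1, -0.6]
opening: 0.0746
```

```bash
python3 - <<'E'
from h import *
go(.4833,.3136,.012,-12.4)
E
```

```text
clock 13.45 cur [0.483  0.3121 0.0113] mm [-0.  -0.7  1.5] deg [0.1 0.1 0.1] j [ 0.53  0.04  1.87 -0.    1.23  0.75] op 0.0746
```

Request:
play_rows(angular=[[0, 0, 0], [0, 0, 0], [0, 0, 0], [0, 0, 0], [0, 0, 0], [0, 0, 0], [0, 0, 0]], delta_pos=[[0, -0.5, 1.3], [0, -0.5, 1.3], [0, -0.5, 1.3], [0, -0.5, 1.3], [0, -0.5, 1.3], [0, -0.5, 1.3], [0, -0.5, 1.3]], hand=[-0.3, 0, 0.3, 0.6, 1, 1, 1], force=25)

```text
clock: 14.15
eef_pos: [0.4835, 0.3136, 0.0126]
orientation: [-0.702, 0.704, -0.075, 0.077]
ft_force: [-1.7, -2.0, 6.5]
opening: 0.05
```

Request:
play_rows(angular=[[0, 0, 0], [0, 0, 0], [0, 0, 0], [0, 0, 0], [0, 0, 0]], delta_pos=[[0, -15, 0], [0, -45, 0], [0, -80, 0], [0, -110, 0], [0, -110, 0]], hand=[1, 1, 1, 1, 1])

```text
clock: 14.65
eef_pos: [0.4848, 0.3148, 0.1282]
orientation: [0.704, -0.702, 0.073, -0.079]
ft_force: [-0.1, 1.6, -2.4]
opening: 0.05
```

```bash
python3 - <<'E'
from h import *
s,p=shot('wrist');cv2.imwrite('pics/w9.png',p['color'])
go(.4465,-.1338,.12,16.7)
E
```

```text
clock 14.7 cur [0.4841 0.3143 0.1254] mm [  59.     5.3 -445.8] deg [  0.  -29.    0.3] j [ 0.53 -0.06  1.77 -0.    1.42  0.75] op 0.05
```

View pics/w9.png

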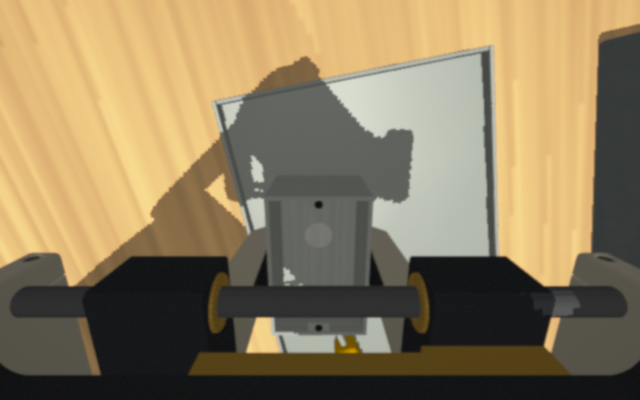

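Request:
play_rows(angular=[[0, -2, 0], [0, -5, 0], [0, -8, 0], [0, -11, 0], [0, -14, 0], [0, -17, 0], [0, -20, 0], [0, -23, 0], [0, -26, 0], [0, -29, 0], [0, -29, 0], [0, -29, 0]], delta_pos=[[4, 0, -30], [9, 0, -70], [15, 0, -115], [21, 0, -160], [27, 0, -205], [33, 0, -250], [39, 0, -295], [45, 0, -340], [51, 0, -385], [57, 0, -425], [59, 0, -446], [59, 0, -446]], hand=[1, 1, 1, 1, 1, 1, 1, 1, 1, 1, 1, 1])

```text
clock: 15.9
eef_pos: [0.4454, -0.136, 0.1241]
orientation: [-0.7, 0.7, 0.103, -0.1]
ft_force: [0.6, 0.8, -1.6]
opening: 0.0497
```

```bash
python3 - <<'E'
from h import *
for i in range(3): snapshot('wrist')
go(.4465,-.1338,.05,16.7)
s,p=shot('wrist');cv2.imwrite('pics/w10.png',p['color'])
E
```

```text
clock 16.05 cur [ 0.4461 -0.1334  0.1245] mm [-0.1 74.5 -0.4] deg [ 0.  -0.   0.2] j [-0.35 -0.32  2.    0.    1.46 -0.64] op 0.0498
```

View pics/w10.png

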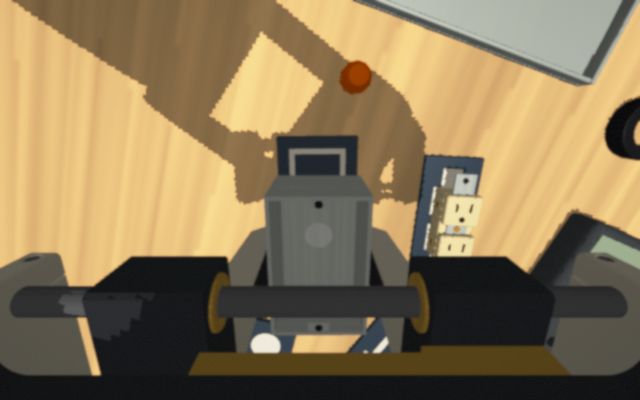

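Request:
play_rows(angular=[[0, 0, 0.2], [0, 0, 0.2], [0, 0, 0.2], [0, 0, 0.2], [0, 0, 0.2], [0, 0, 0.2], [0, 0, 0.2], [0, 0, 0.2]], delta_pos=[[0, 20, 0], [0, 45, 0], [0, 70, 0], [0, 88, 0], [0, 98, 0], [0, 104, 0], [0, 107, 0], [0, 107, 0]], hand=[1, 1, 1, 1, 1, 1, 1, 1])

```text
clock: 16.9
eef_pos: [0.447, -0.1331, 0.0181]
orientation: [-0.699, 0.7, 0.103, -0.102]
ft_force: [0.1, 0.1, -1.9]
opening: 0.05
```

```bash
python3 - <<'E'
from h import *
for i in range(3): snapshot('wrist')
go(.4465,-.1338,.0143,16.7); print(env.observe()['ft_force'])
E
```

```text
clock 17.05 cur [ 0.4471 -0.1333  0.0184] mm [-0.8  4.1 -0.3] deg [ 0.1 -0.   0.1] j [-0.34 -0.22  2.1  -0.    1.26 -0.64] op 0.05
[ 0.21265584  0.78771404 -2.54126471]
```

Request:
play_rows(angular=[[0, 0, 0], [0, 0, 0], [0, 0, 0], [0, 0, 0]], delta_pos=[[-0.6, 1.5, -0.3], [-0.6, 3, -0.3], [-0.6, 3.6, -0.3], [-0.6, 3.6, -0.3]], hand=[1, 1, 1, 1])

```text
clock: 17.45
eef_pos: [0.4466, -0.1337, 0.0148]
orientation: [-0.699, 0.7, 0.103, -0.102]
ft_force: [0.1, -0.5, -2.6]
opening: 0.0496
```

Request:
play_rows(angular=[[0, 0, 0], [0, 0, 0], [0, 0, 0]], delta_pos=[[0, 0.5, 0], [0, 1, 0], [0, 1, 0]], hand=[1, 1, 1])

```text
clock: 17.75
eef_pos: [0.4467, -0.1337, 0.0145]
orientation: [-0.699, 0.7, 0.103, -0.102]
ft_force: [-5.5, 2.2, 9.9]
opening: 0.0501
```

Request:
play_rows(angular=[[0, 0, 0], [0, 0, 0], [0, 0, 0], [0, 0, 0], [0, 0, 0], [0, 0, 0], [0, 0, 0], [0, 0, 0], [0, 0, 0], [0, 0, 0]], delta_pos=[[0, 0, 0], [0, 0, 0], [0, 0, 0], [0, 0, 0], [0, -10, 0], [0, -40, 0], [0, -85, 0], [0, -130, 0], [0, -150, 0], [0, -150, 0]], hand=[-0.2, -0.3, -0.4, -0.5, -0.5, -0.5, -0.5, -0.5, -0.5, -0.5])

```text
clock: 18.75
eef_pos: [0.4475, -0.134, 0.1686]
orientation: [-0.698, 0.701, 0.105, -0.1]
ft_force: [0.5, -0.1, -1.0]
opening: 0.0698
```

```bash
python3 - <<'E'
from h import *
s,p=shot('wrist');cv2.imwrite('pics/w11.png',p['color'])
st,pt=shot('top'); cv2.imwrite('pics/top11.png',ortho(pt,(.52,-.22),(.15,.2),.006,.0005))
go(.585,.141,.15,0)
E
```

```text
clock 18.85 cur [ 0.4463 -0.1336  0.1645] mm [211.7  14.5 223.2] deg [ 0.1 16.7  0.1] j [-0.35 -0.34  1.95 -0.    1.53 -0.64] op 0.0695
```

View pics/w11.png

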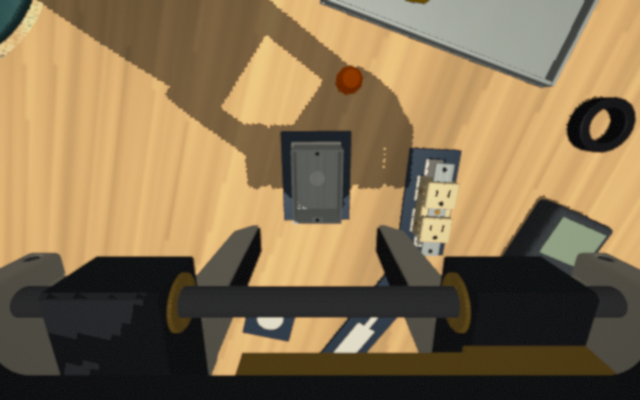

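View pics/top11.png

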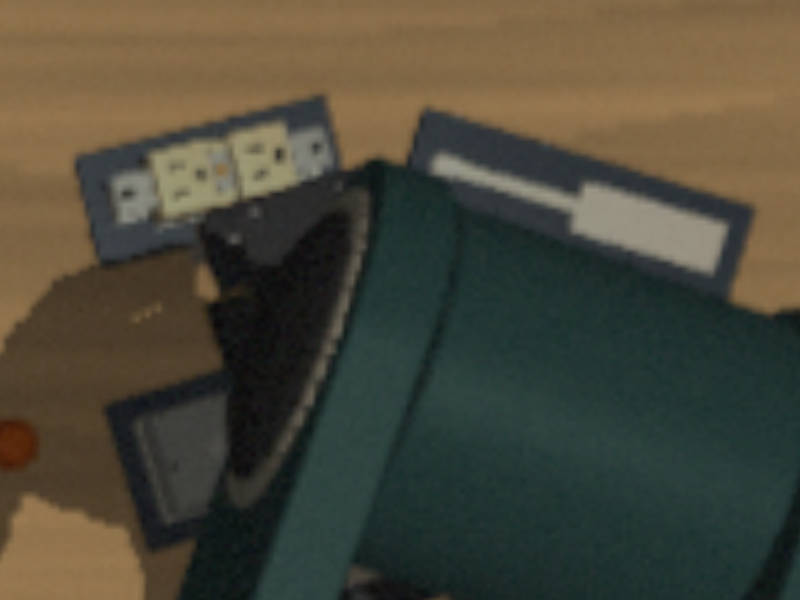

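Request:
play_rows(angular=[[0, 3, 0], [0, 7, 0], [0, 11, 0], [0, 15, 0], [0, 16.7, 0], [0, 16.7, 0], [0, 16.7, 0], [0, 16.7, 0]], delta_pos=[[30, 2, 32], [65, 5, 69], [100, 7, 106], [135, 10, 142], [170, 14, 180], [205, 14, 217], [212, 14, 223], [212, 14, 223]], hand=[-0.2, -0.1, -0.1, -0.1, -0.1, -0.1, -0.1, -0.1])

```text
clock: 19.65
eef_pos: [0.5851, 0.1423, 0.1484]
orientation: [-0.706, 0.708, 0.0, -0.001]
ft_force: [-0.5, -0.5, -0.2]
opening: 0.0512
```

```bash
python3 - <<'E'
from h import *
snapshot('top');snapshot('top')
s,p=shot('wrist');cv2.imwrite('pics/w12.png',p['color'])
im=cv2.cvtColor(p['color'],cv2.COLOR_BGR2HSV)
m=((im[...,0]<12)&(im[...,1]>180)&(im[...,2]>60)).astype(np.uint8)
n,l,st,c=cv2.connectedComponentsWithStats(m)
for i in range(1,n):
    if st[i,4]>60: print(st[i],c[i],toworld(p,c[i],.024,s)[0])
go(.585,.139,.06,0)
E
```

```text
[308 173  23  24 187] [320.0802139 183.3315508] [0.58739488 0.14313308 0.024     ]
clock 19.8 cur [0.5847 0.1397 0.1498] mm [ 0.2 89.8 -0.6] deg [ 0.1 -0.   0.1] j [ 0.19 -0.02  1.69 -0.    1.47  0.19] op 0.0508
```

View pics/w12.png

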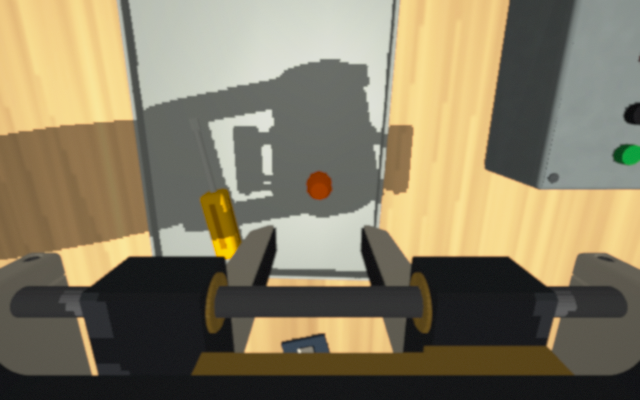

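```bash
cat >> h.py <<'E'
def capfit(p,s,x0,z0=.004,show=None):
    im=cv2.cvtColor(p['color'],cv2.COLOR_BGR2HSV)
    m=(((im[...,0]<14)|(im[...,0]>170))&(im[...,1]>150)&(im[...,2]>40)).astype(np.uint8)
    n,l,st,c=cv2.connectedComponentsWithStats(m)
    pr=topix(p,[[*x0,z0+.018]],s)[0]
    i=min([i for i in range(1,n) if st[i,4]>100],key=lambda i:np.hypot(*(c[i]-pr)))
    m=(l==i).astype(np.uint8); print('blob',st[i],c[i])
    t=np.linspace(0,2*np.pi,40); 
    def sil(x):
        P=np.vstack([np.c_[x[0]+r*np.cos(t),x[1]+r*np.sin(t),np.full(40,z0+z)] for r,z in((.013,0),(.013,.022),(.0085,.036))])
        h=cv2.convexHull(topix(p,P,s).astype(np.float32)); q=np.zeros((400*4,640*4),np.uint8)
        cv2.fillPoly(q,[np.int32(np.round((h+.5)*4))],1); return q
    x=np.array(x0,float); M=cv2.resize(m,None,fx=4,fy=4,interpolation=cv2.INTER_NEAREST)
    cm=lambda q:np.array([cv2.moments(q,True)[k] for k in('m10','m01')])/cv2.moments(q,True)['m00']
    for _ in range(4):
        f0=cm(sil(x)); J=np.c_[[ (cm(sil(x+d))-f0)/.005 for d in np.eye(2)*.005]].T
        x=x+np.linalg.solve(J,cm(M)-f0)
    q=sil(x); print('cap',np.round(x,4),'iou',(q&M).sum()/(q|M).sum()); return x
E
python3 - <<'E'
from h import *
s,p=shot('wrist'); x=capfit(p,s,(.585,.139)); go(*x,.06,0,s);go(*x,.012,0,s)
E
```

```text
blob [307 171  25  28 558] [318.66845878 184.7921147 ]
cap [0.586  0.1395] iou 0.9150420685409398
clock 19.8 cur [0.5847 0.1397 0.1498] mm [ 1.2 89.8 -0.1] deg [ 0.1 -0.   0.1] j [ 0.19 -0.02  1.69 -0.    1.47  0.19] op 0.0508
clock 19.8 cur [0.5847 0.1397 0.1498] mm [ 1.100e+00  1.378e+02 -1.000e-01] deg [ 0.1 -0.   0.1] j [ 0.19 -0.02  1.69 -0.    1.47  0.19] op 0.0508
```

Request:
play_rows(angular=[[0, 0, 0], [0, 0, 0], [0, 0, 0], [0, 0, 0], [0, 0, 0], [0, 0, 0], [0, 0, 0], [0, 0, 0]], delta_pos=[[1, 25, 0], [1, 60, 0], [1, 90, 0], [1, 115, 0], [1, 130, 0], [1, 138, 0], [1, 142, 0], [1, 142, 0]], hand=[-0.1, -0.1, -0.1, -0.1, -0.1, -0.1, -0.1, -0.1])

```text
clock: 20.65
eef_pos: [0.5863, 0.1392, 0.0088]
orientation: [-0.707, 0.708, 0.0, 0.001]
ft_force: [0.4, -0.5, 0.1]
opening: 0.0513
```

```bash
python3 - <<'E'
from h import *
snapshot('wrist')
s,p=shot('wrist');cv2.imwrite('pics/w13.png',p['color']);go(.586,.1395,.007,0)
E
```

```text
clock 20.75 cur [0.5866 0.1394 0.0093] mm [-0.6  2.3  0.1] deg [ 0.1 -0.1  0.2] j [ 0.19  0.1   1.82 -0.    1.23  0.19] op 0.051
```

View pics/w13.png

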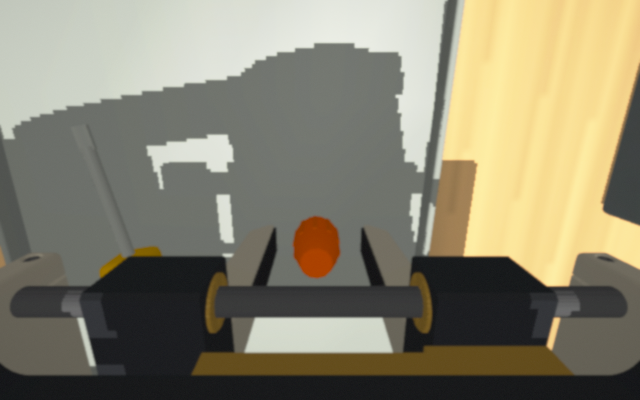

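Request:
play_rows(angular=[[0, 0, 0], [0, 0, 0], [0, 0, 0], [0, 0, 0], [0, 0, 0], [0, 0, 0], [0, 0, 0]], delta_pos=[[-0.5, 2, 0], [-0.5, 2, 0], [-0.5, 2, 0], [-0.5, 2, 0], [-0.5, 2, 0], [-0.5, 2, 0], [-0.5, 2, 0]], hand=[0.2, 0.4, 0.6, 1, 1, 1, 1], force=10)

```text
clock: 21.45
eef_pos: [0.5862, 0.1395, 0.0075]
orientation: [-0.707, 0.707, 0.001, 0.002]
ft_force: [-0.8, 0.1, 3.8]
opening: 0.0256
```

Request:
play_rows(angular=[[0, 0, 0], [0, 0, 0], [0, 0, 0], [0, 0, 0], [0, 0, 0]], delta_pos=[[0, -15, 0], [0, -45, 0], [0, -90, 0], [0, -120, 0], [0, -120, 0]], hand=[1, 1, 1, 1, 1])

```text
clock: 21.95
eef_pos: [0.5876, 0.14, 0.1337]
orientation: [0.707, -0.707, -0.003, -0.004]
ft_force: [-0.2, 0.4, -0.3]
opening: 0.0256
```

```bash
python3 - <<'E'
from h import *
snapshot('wrist')
s,p=shot('wrist');cv2.imwrite('pics/w14.png',p['color']);go(.443,-.33,.13,0)
E
```

```text
clock 22.05 cur [0.586  0.1396 0.1287] mm [-142.3   -1.6 -469.8] deg [ 0.  -0.1  0.3] j [ 0.19 -0.01  1.72 -0.    1.43  0.19] op 0.0254
```

View pics/w14.png

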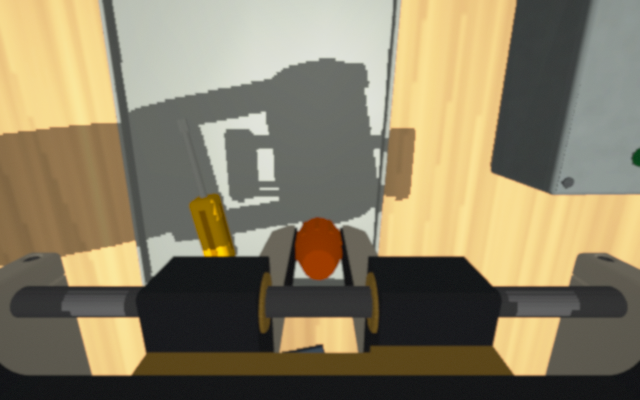

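Request:
play_rows(angular=[[0, 0, 0], [0, 0, 0], [0, 0, 0], [0, 0, 0], [0, 0, 0], [0, 0, 0], [0, 0, 0], [0, 0, 0], [0, 0, 0], [0, 0, 0], [0, 0, 0], [0, 0, 0]], delta_pos=[[-8, -10, -28], [-20, -20, -68], [-33, -20, -112], [-46, -20, -157], [-60, -20, -202], [-73, -20, -247], [-87, -20, -292], [-100, -20, -337], [-113, -20, -382], [-126, -20, -427], [-140, -20, -472], [-142, -20, -510]], hand=[1, 1, 1, 1, 1, 1, 1, 1, 1, 1, 1, 1])

```text
clock: 23.25
eef_pos: [0.4413, -0.372, 0.1473]
orientation: [0.707, -0.707, -0.0, -0.002]
ft_force: [2.0, 1.0, -0.4]
opening: 0.0256
```

Request:
play_rows(angular=[[0, 0, 0], [0, 0, 0], [0, 0, 0]], delta_pos=[[0, 0, -30], [0, 0, -30], [0, 0, -30]], hand=[1, 1, 1])

```text
clock: 23.55
eef_pos: [0.4406, -0.402, 0.1458]
orientation: [0.708, -0.706, 0.001, -0.002]
ft_force: [-0.9, -0.7, -0.8]
opening: 0.0255
```

```bash
python3 - <<'E'
from h import *
import pickle
snapshot('top')
s,p=shot('wrist');pickle.dump((s,dict(p)),open('w15.pkl','wb'))
cv2.imwrite('pics/w15.png',p['color']);cv2.imwrite('pics/w15o.png',ortho(p,(.5,-.31),(.15,.15),.006,.0005,s));go(.443,-.331,.08,0)
E
```

```text
clock 23.65 cur [ 0.4411 -0.4012  0.1466] mm [ 1.5 66.7 70.1] deg [-0.1 -0.1  0.2] j [-0.78 -0.03  1.71  0.    1.46 -0.78] op 0.0254
```

View pics/w15o.png

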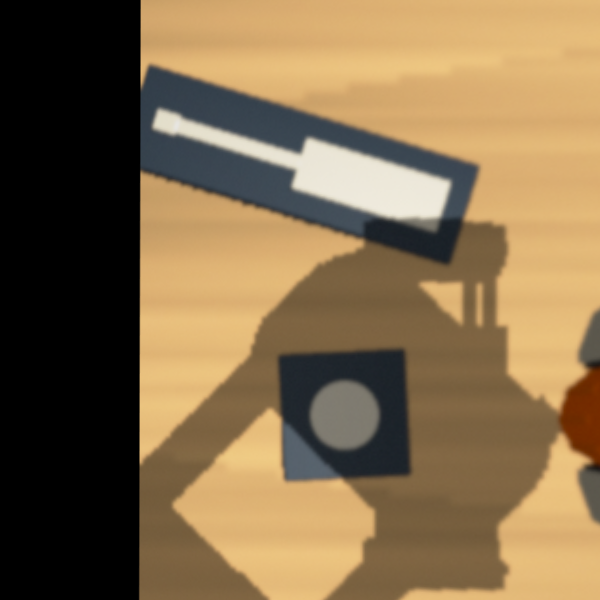

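Request:
play_rows(angular=[[0, 0, 0], [0, 0, 0], [0, 0, 0], [0, 0, 0], [0, 0, 0], [0, 0, 0]], delta_pos=[[0.5, 10, 25], [1.5, 30, 60], [1.5, 65, 69], [1.5, 100, 69], [1.5, 110, 69], [1.5, 110, 69]], hand=[1, 1, 1, 1, 1, 1])

```text
clock: 24.25
eef_pos: [0.4427, -0.3311, 0.0358]
orientation: [0.708, -0.706, 0.0, -0.001]
ft_force: [-0.5, 0.3, 1.1]
opening: 0.0256
```

```bash
python3 - <<'E'
from h import *
for i in range(3): snapshot('wrist')
go(.4426,-.3323,.0095,0); print(env.observe()['ft_force'])
E
```

```text
clock 24.4 cur [ 0.4438 -0.3326  0.0386] mm [-1.4 29.1  0.3] deg [ 0.  -0.1  0.3] j [-0.69 -0.04  1.9   0.    1.28 -0.69] op 0.0255
[0.46026428 0.4654688  0.19864384]
```

Request:
play_rows(angular=[[0, 0, 0.2], [0, 0, 0.2], [0, 0, 0.2], [0, 0, 0.2], [0, 0, 0.2], [0, 0, 0.2]], delta_pos=[[-1, 10, 0.2], [-1.2, 18, 0.3], [-1.2, 24, 0.3], [-1.2, 27, 0.3], [-1.2, 28, 0.3], [-1.2, 28, 0.3]], hand=[1, 1, 1, 1, 1, 1])

```text
clock: 25.0
eef_pos: [0.4427, -0.3323, 0.0105]
orientation: [-0.707, 0.707, -0.0, 0.001]
ft_force: [-0.1, -0.4, -0.3]
opening: 0.0257
```

```bash
python3 - <<'E'
from h import *
for i in range(2): snapshot('wrist')
go(.4426,-.3323,.0095,0); print(env.observe()['ft_force'])
E
```

```text
clock 25.1 cur [ 0.4429 -0.3324  0.0108] mm [-0.3  1.3  0.1] deg [ 0.  -0.1  0.1] j [-0.69 -0.01  1.92  0.    1.23 -0.69] op 0.0257
[ 0.39260798 -0.3791749   0.132075  ]
```

Request:
play_rows(angular=[[0, 0, 0], [0, 0, 0], [0, 0, 0]], delta_pos=[[0, 0.8, 0], [0, 1.3, 0], [0, 1.3, 0]], hand=[1, 1, 1])

```text
clock: 25.4
eef_pos: [0.4429, -0.3324, 0.0096]
orientation: [-0.707, 0.707, -0.0, 0.001]
ft_force: [-0.5, -0.2, 0.6]
opening: 0.0255
```

Request:
play_rows(angular=[[0, 0, 0], [0, 0, 0], [0, 0, 0]], delta_pos=[[0, 0.5, 0], [0, 0.8, 0], [0, 0.8, 0]], hand=[1, 1, 1])

```text
clock: 25.7
eef_pos: [0.4429, -0.3325, 0.0095]
orientation: [-0.707, 0.707, -0.0, 0.001]
ft_force: [-3.1, 2.9, 8.4]
opening: 0.0255
```

Request:
play_rows(angular=[[0, 0, 0], [0, 0, 0], [0, 0, 0], [0, 0, 0], [0, 0, 0], [0, 0, 0], [0, 0, 0], [0, 0, 0], [0, 0, 0], [0, 0, 0]], delta_pos=[[0, 0, 0], [0, 0, 0], [0, 0, 0], [0, 0, 0], [0, -10, 0], [0, -40, 0], [0, -85, 0], [0, -130, 0], [0, -150, 0], [0, -150, 0]], hand=[0.4, 0.3, 0.1, 0, 0, 0, 0, 0, 0, 0])

```text
clock: 26.7
eef_pos: [0.4437, -0.3332, 0.1638]
orientation: [-0.706, 0.709, 0.001, 0.003]
ft_force: [0.1, 0.3, 0.2]
opening: 0.0469
```

```bash
python3 - <<'E'
from h import *
snapshot('top')
s,p=shot('wrist');cv2.imwrite('pics/w16.png',p['color']);capfit(p,s,(.4425,-.332),.006)
go(.478,.1,.15,7)
E
```

```text
blob [306 169  25  28 539] [317.80333952 182.60667904]
cap [ 0.4439 -0.3331] iou 0.9337395277989338
clock 26.8 cur [ 0.4427 -0.3323  0.1594] mm [ 34.4   9.1 432.4] deg [ 0.1 -7.1  0.1] j [-0.69 -0.13  1.78  0.    1.49 -0.69] op 0.0461
```

View pics/w16.png

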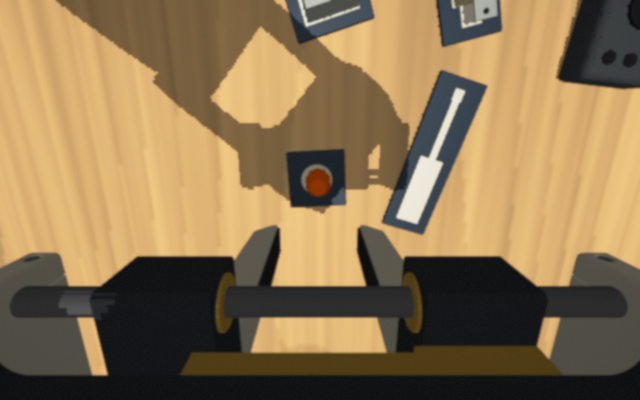

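Request:
play_rows(angular=[[0, -1, 0], [0, -3, 0], [0, -5, 0], [0, -7, 0], [0, -8, 0], [0, -8, 0], [0, -8, 0], [0, -8, 0], [0, -8, 0], [0, -8, 0], [0, -8, 0], [0, -8, 0]], delta_pos=[[3, 1, 30], [6, 2, 70], [10, 3, 115], [13, 4, 160], [17, 5, 205], [20, 6, 250], [24, 7, 295], [28, 8, 340], [31, 9, 385], [34, 9, 420], [34, 9, 432], [34, 9, 432]], hand=[0, 0, 0, 0, 0, 0, 0, 0, 0, 0, 0, 0])

```text
clock: 28.0
eef_pos: [0.4769, 0.1007, 0.1487]
orientation: [-0.705, 0.706, 0.049, -0.05]
ft_force: [-0.2, -0.4, 0.3]
opening: 0.047
```

```bash
python3 - <<'E'
from h import *
snapshot('top');snapshot('top')
s,p=shot('wrist');cv2.imwrite('pics/w17.png',p['color'])
cv2.imwrite('pics/w17o.png',ortho(p,(.478,.13),(.09,.12),.03,.0003,s))
go(.478,.1,.05,8.3)
E
```

```text
clock 28.15 cur [0.4774 0.0986 0.1496] mm [ 0.8 99.6  1.4] deg [ 0.1 -0.5  0. ] j [ 0.15 -0.28  1.92 -0.    1.5   0.02] op 0.0465
```

View pics/w17.png

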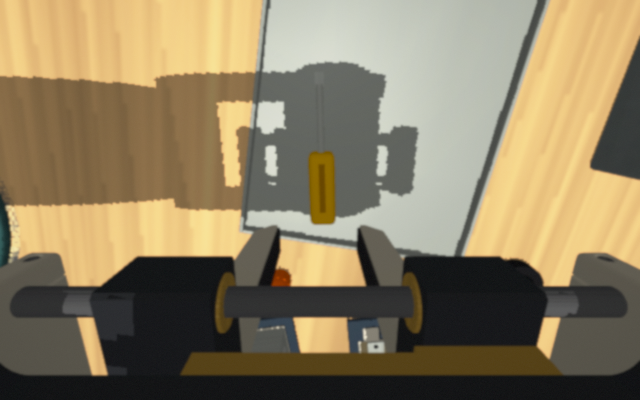

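View pics/w17o.png

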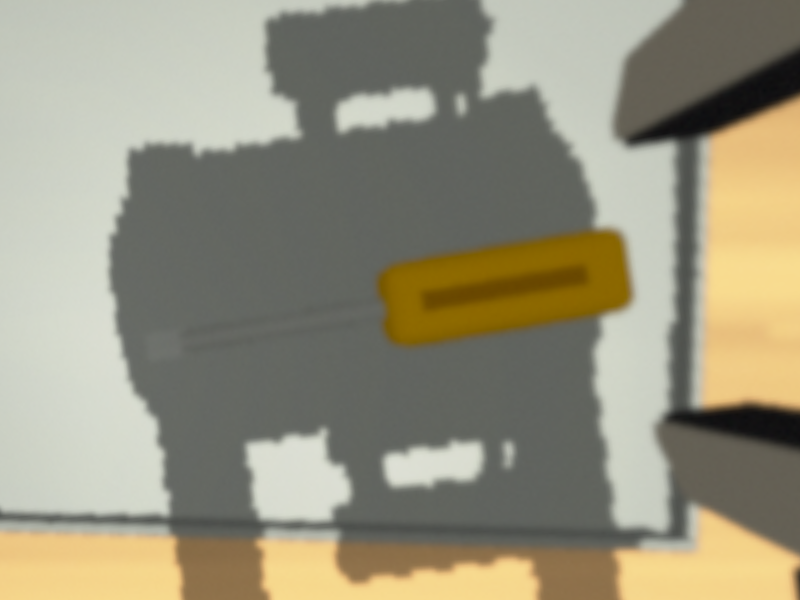

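```bash
python3 - <<'E'
from h import *
go(.4812,.1008,.0075,9.2)
E
```

```text
clock 28.15 cur [0.4774 0.0986 0.1496] mm [  4.  142.1   1.8] deg [ 0.1 -1.4  0. ] j [ 0.15 -0.28  1.92 -0.    1.5   0.02] op 0.0465
```

Request:
play_rows(angular=[[0, -1.4, 0], [0, -1.4, 0], [0, -1.4, 0], [0, -1.4, 0], [0, -1.4, 0], [0, -1.4, 0], [0, -1.4, 0], [0, -1.4, 0]], delta_pos=[[4, 25, 1.8], [4, 60, 1.8], [4, 90, 1.8], [4, 115, 1.8], [4, 130, 1.8], [4, 138, 1.8], [4, 141, 1.8], [4, 141, 1.8]], hand=[0, 0, 0, 0, 0, 0, 0, 0])

```text
clock: 28.95
eef_pos: [0.4816, 0.1006, 0.0091]
orientation: [-0.704, 0.705, 0.057, -0.056]
ft_force: [0.4, 0.9, 0.9]
opening: 0.0466
```

```bash
python3 - <<'E'
from h import *
snapshot('wrist')
s,p=shot('wrist');cv2.imwrite('pics/w18.png',p['color']);go(.4812,.1008,.008,9.2)
E
```

```text
clock 29.05 cur [0.4818 0.1008 0.0096] mm [-0.6  1.6  0.1] deg [0.1 0.  0.1] j [ 0.16 -0.15  2.05 -0.    1.23 -0.01] op 0.0466
```

View pics/w18.png

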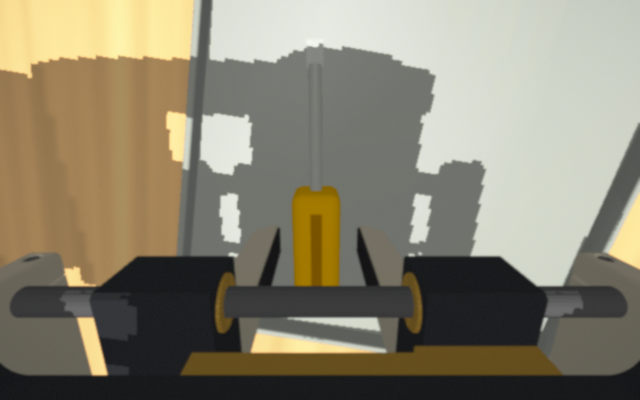

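Request:
play_rows(angular=[[0, 0, 0], [0, 0, 0], [0, 0, 0], [0, 0, 0], [0, 0, 0], [0, 0, 0], [0, 0, 0]], delta_pos=[[-0.5, 1.5, 0], [-0.5, 1.5, 0], [-0.5, 1.5, 0], [-0.5, 1.5, 0], [-0.5, 1.5, 0], [-0.5, 1.5, 0], [-0.5, 1.5, 0]], hand=[0.2, 0.4, 0.6, 1, 1, 1, 1], force=30)

```text
clock: 29.75
eef_pos: [0.4814, 0.1008, 0.0083]
orientation: [-0.704, 0.705, 0.058, -0.056]
ft_force: [-1.3, -0.6, 5.2]
opening: 0.0257
```

Request:
play_rows(angular=[[0, 0, 0], [0, 0, 0], [0, 0, 0], [0, 0, 0], [0, 0, 0], [0, 0, 0]], delta_pos=[[0, -12, 0], [0, -40, 0], [0, -80, 0], [0, -120, 0], [0, -140, 0], [0, -140, 0]], hand=[1, 1, 1, 1, 1, 1])

```text
clock: 30.35
eef_pos: [0.4822, 0.1011, 0.1521]
orientation: [-0.705, 0.705, 0.06, -0.054]
ft_force: [-0.5, -0.4, -1.0]
opening: 0.0263
```

```bash
python3 - <<'E'
from h import *
snapshot('wrist')
s,p=shot('wrist');cv2.imwrite('pics/w19.png',p['color'])
a=np.radians(73); gx,gy=.5683-.035*np.cos(a),-.3098-.035*np.sin(a); print(gx,gy); go(gx,gy,.15,-17)
E
```

```text
0.5580669903347042 -0.34327066645870624
clock 30.45 cur [0.4809 0.1008 0.1481] mm [   4.9   -1.3 -450.7] deg [ 0.  26.2  0.1] j [ 0.16 -0.27  1.92 -0.    1.49 -0.01] op 0.0254
```

View pics/w19.png

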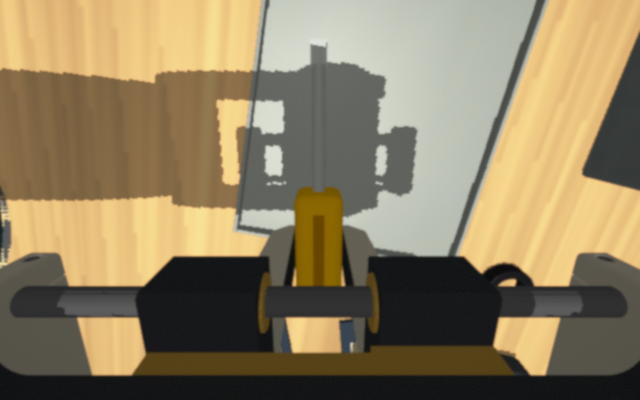

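```bash
python3 - <<'E'
from h import *
s,p=shot('wrist')
Rt=rot(s['orientation']).as_matrix()
for z in (.0087,):
    W=toworld(p,[(318.5,42),(319,189)],s['eef_pos'][2]+z,s); print((W-s['eef_pos'])@Rt)
E
```

```text
[[ 0.00093349 -0.00883689  0.10686421]
 [ 0.00118104 -0.00874071  0.0332083 ]]
```

Request:
play_rows(angular=[[0, 2, 0], [0, 5, 0], [0, 8, 0], [0, 11, 0], [0, 14, 0], [0, 17, 0], [0, 20, 0], [0, 23, 0], [0, 26, 0], [0, 26.2, 0], [0, 26.2, 0], [0, 26.2, 0]], delta_pos=[[0, 0, -30], [1, 0, -70], [1, 0, -115], [2, 0, -160], [2, 0, -205], [3, 0, -250], [3, 0, -295], [4, 0, -340], [4, 0, -385], [5, 0, -425], [5, 0, -450], [5, 0, -450]], hand=[1, 1, 1, 1, 1, 1, 1, 1, 1, 1, 1, 1])

```text
clock: 31.7
eef_pos: [0.5571, -0.345, 0.1451]
orientation: [0.699, -0.699, 0.106, -0.104]
ft_force: [0.0, 0.4, -0.8]
opening: 0.0259
```

```bash
python3 - <<'E'
from h import *
snapshot('wrist');snapshot('wrist')
s,p=shot('wrist');cv2.imwrite('pics/w20.png',p['color'])
go(.558,-.3433,.04,-17)
E
```

```text
clock 31.85 cur [ 0.5573 -0.3419  0.1464] mm [  1.1 106.4  -1.1] deg [ 0.  0. -0.] j [-0.59  0.1   1.58 -0.    1.47 -0.29] op 0.0253
```

View pics/w20.png

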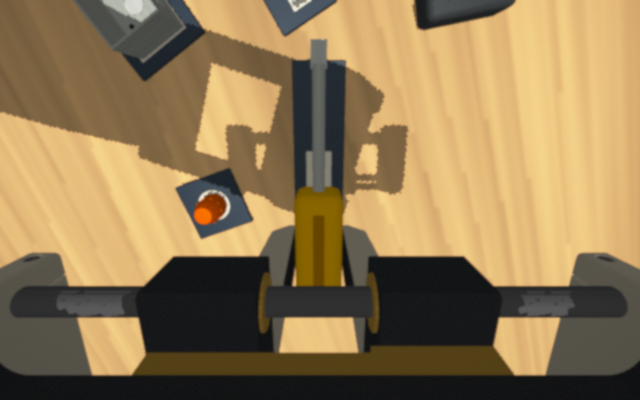

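Request:
play_rows(angular=[[0, 0, 0], [0, 0, 0], [0, 0, 0], [0, 0, 0], [0, 0, 0], [0, 0, 0]], delta_pos=[[1, 25, -1], [1, 60, -1], [1, 95, -1], [1, 115, -1], [1, 125, -1], [1, 125, -1]], hand=[1, 1, 1, 1, 1, 1])

```text
clock: 32.45
eef_pos: [0.5574, -0.342, 0.0203]
orientation: [0.7, -0.699, 0.105, -0.103]
ft_force: [1.1, -0.2, -1.2]
opening: 0.0256
```

```bash
python3 - <<'E'
from h import *
snapshot('wrist');snapshot('wrist')
s,p=shot('wrist');cv2.imwrite('pics/w21.png',cv2.resize(p['color'][0:260,200:440],None,fx=2.3,fy=2.3,interpolation=cv2.INTER_CUBIC))
cv2.imwrite('pics/w21f.png',p['color'])
go(.558,-.3433,.0105,-17,s)
a=np.radians(73);c=np.array([.5683,-.3098])
f=lambda X:np.round(topix(p,[[c[0]+x*np.cos(a)-y*np.sin(a),c[1]+x*np.sin(a)+y*np.cos(a),.006] for x,y in X],s),1)
print(f([(75,0),(87,26),(87,-26),(0,13),(0,-13)] if 0 else [(.075,0),(.087,.026),(.087,-.026),(0,.013),(0,-.013)]))
E
```

```text
clock 32.55 cur [ 0.5584 -0.343   0.0226] mm [-0.3 12.1 -0.4] deg [0.  0.1 0. ] j [-0.59  0.19  1.68 -0.    1.27 -0.29] op 0.0259
[[316.5  47.2]
 [269.4  23.3]
 [363.5  23.4]
 [296.1 177. ]
 [337.1 177.1]]
```

View pics/w21.png

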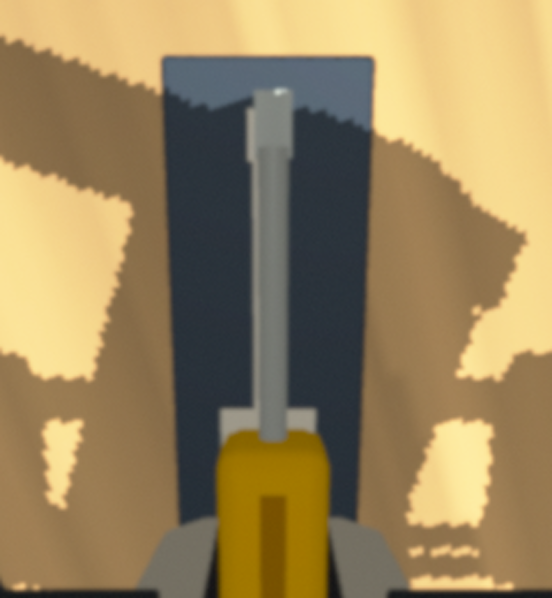

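```bash
python3 - <<'E'
from h import *
s,p=shot('wrist')
a=np.radians(73);c=np.array([.5683,-.3098]);M=np.array([[np.cos(a),np.sin(a)],[-np.sin(a),np.cos(a)]])
z=s['eef_pos'][2]-.0043
for n,uv,h in(('tip',(319.3,38.3),.0135),('joint',(318.7,191),.013),('handle top front',(318.9,188),.024),('wide',(318.9,205),.026)):
    print(n,np.round(1000*M@(toworld(p,uv,z+h,s)[0,:2]-c),1))
print('tcp',1000*M@(s['eef_pos'][:2]-c))
E
```

```text
tip [74.  -1.7]
joint [-2.4 -1.5]
handle top front [ 2.3 -1.6]
wide [-6.2 -1.6]
tcp [-34.81917752  -0.44072084]
```

Request:
play_rows(angular=[[0, 0, 0], [0, 0, 0], [0, 0, 0], [0, 0, 0], [0, 0, 0]], delta_pos=[[-1.5, 4, 0.5], [-1.5, 8, 0.5], [-1.5, 10, 0.5], [-1.5, 11, 0.5], [-1.5, 11, 0.5]], hand=[1, 1, 1, 1, 1])

```text
clock: 33.15
eef_pos: [0.5572, -0.3424, 0.0118]
orientation: [-0.699, 0.7, -0.104, 0.104]
ft_force: [0.3, 0.1, -1.2]
opening: 0.0259
```

```bash
python3 - <<'E'
from h import *
snapshot('wrist')
s,p=shot('wrist');cv2.imwrite('pics/w22.png',cv2.resize(p['color'][0:260,200:440],None,fx=2.3,fy=2.3,interpolation=cv2.INTER_CUBIC))
go(.558,-.3433,.0105,-17,s);print(s['ft_force'])
E
```

```text
clock 33.2 cur [ 0.5572 -0.3425  0.0119] mm [ 1.   1.4 -0.6] deg [0.  0.  0.1] j [-0.59  0.2   1.69 -0.    1.25 -0.29] op 0.026
[ 0.65508313  0.66059214 -0.95421874]
```

View pics/w22.png

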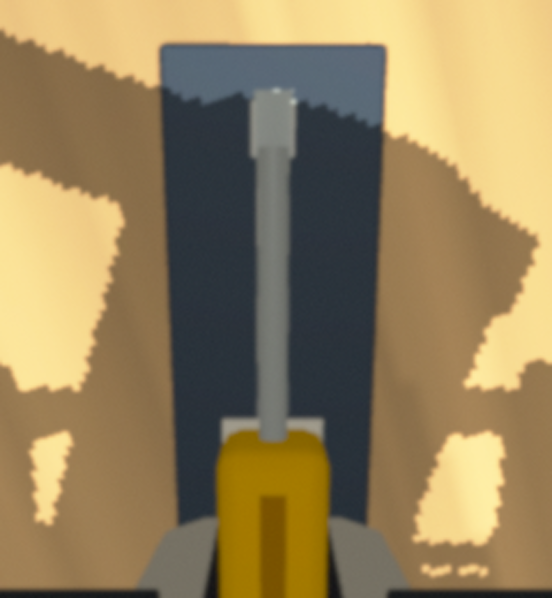

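Request:
play_rows(angular=[[0, 0, 0], [0, 0, 0], [0, 0, 0]], delta_pos=[[0, 0.8, 0], [0, 1.5, 0], [0, 1.5, 0]], hand=[1, 1, 1])

```text
clock: 33.55
eef_pos: [0.5572, -0.3425, 0.0104]
orientation: [-0.699, 0.7, -0.104, 0.105]
ft_force: [0.5, 0.5, -0.1]
opening: 0.0259
```

Request:
play_rows(angular=[[0, 0, 0], [0, 0, 0], [0, 0, 0]], delta_pos=[[0, 0.5, 0], [0, 0.8, 0], [0, 0.8, 0]], hand=[1, 1, 1])

```text
clock: 33.85
eef_pos: [0.5573, -0.3425, 0.0104]
orientation: [-0.699, 0.7, -0.104, 0.105]
ft_force: [-3.3, 3.8, 7.0]
opening: 0.0259
```

Request:
play_rows(angular=[[0, 0, 0], [0, 0, 0], [0, 0, 0], [0, 0, 0], [0, 0, 0], [0, 0, 0], [0, 0, 0], [0, 0, 0], [0, 0, 0], [0, 0, 0]], delta_pos=[[0, 0, 0], [0, 0, 0], [0, 0, 0], [0, 0, 0], [0, -10, 0], [0, -40, 0], [0, -85, 0], [0, -130, 0], [0, -165, 0], [0, -165, 0]], hand=[0.4, 0.3, 0.1, 0, 0, 0, 0, 0, 0, 0])

```text
clock: 34.85
eef_pos: [0.5586, -0.3432, 0.1823]
orientation: [-0.698, 0.701, -0.101, 0.107]
ft_force: [0.2, 1.1, 1.2]
opening: 0.0465
```

```bash
python3 - <<'E'
from h import *
snapshot('wrist')
s,p=shot('wrist');cv2.imwrite('pics/w23.png',p['color'])
st,pt=shot('top'); cv2.imwrite('pics/top23.png',ortho(pt,(.52,-.22),(.15,.2),.006,.0005))
go(.5,-.29,.25,0)
E
```

```text
clock 35.0 cur [ 0.5569 -0.3422  0.1751] mm [-69.6 -75.   33.3] deg [  0. -17.   0.] j [-0.59  0.08  1.55 -0.    1.51 -0.29] op 0.0463
```

View pics/w23.png

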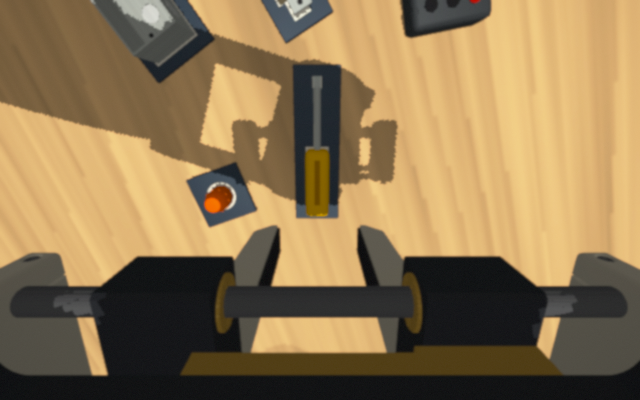

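View pics/top23.png

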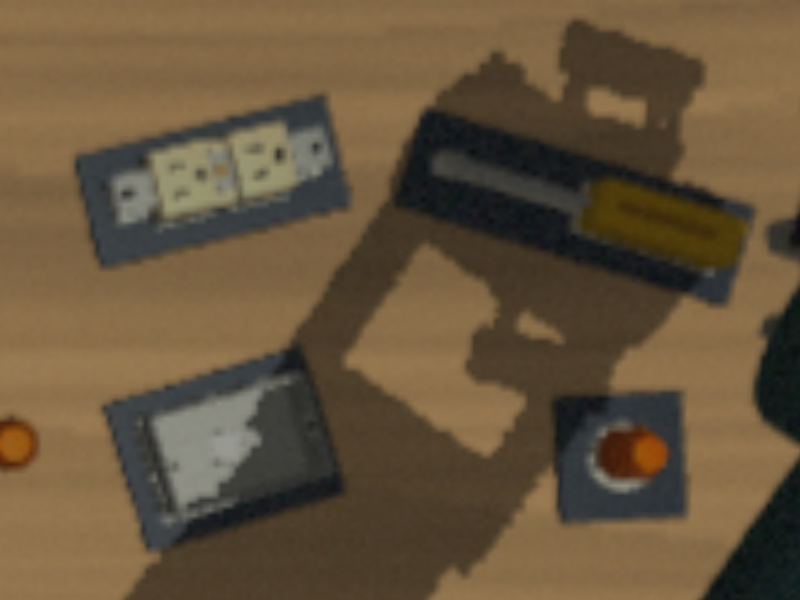

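```bash
python3 - <<'E'
from h import *
go(.45,.2,.28,0)
E
```

```text
clock 35.0 cur [ 0.5569 -0.3422  0.1751] mm [-260.3 -105.4  487.4] deg [  0. -17.   0.] j [-0.59  0.08  1.55 -0.    1.51 -0.29] op 0.0463
```

Request:
play_rows(angular=[[0, 0, 0], [0, -2, 0], [0, -4, 0], [0, -6, 0], [0, -8, 0], [0, -10, 0], [0, -12, 0], [0, -14, 0], [0, -16, 0], [0, -17, 0], [0, -17, 0], [0, -17, 0]], delta_pos=[[0, -30, 0], [-15, -60, 30], [-35, -85, 68], [-55, -105, 105], [-75, -105, 143], [-97, -105, 182], [-118, -105, 221], [-139, -105, 260], [-160, -105, 300], [-182, -105, 340], [-203, -105, 380], [-225, -105, 420]], hand=[0, 0, 0, 0, 0, 0, 0, 0, 0, 0, 0, 0])

```text
clock: 36.2
eef_pos: [0.4631, 0.1268, 0.2783]
orientation: [-0.707, 0.708, -0.0, -0.001]
ft_force: [0.3, -0.1, 0.4]
opening: 0.0463
```

Request:
play_rows(angular=[[0, 0, 0], [0, 0, 0], [0, 0, 0]], delta_pos=[[0, 0, 40], [0, 0, 60], [0, 0, 60]], hand=[0, 0, 0])

```text
clock: 36.5
eef_pos: [0.4624, 0.1889, 0.2766]
orientation: [-0.706, 0.708, -0.0, -0.003]
ft_force: [-0.7, 0.4, -0.2]
opening: 0.0462
```

```bash
python3 - <<'E'
from h import *
st,p=shot('top'); cv2.imwrite('pics/top24.png',p['color'])
S=5; u0,v0=345,170; im=cv2.resize(p['color'][v0:v0+110,u0:u0+155],None,fx=S,fy=S,interpolation=cv2.INTER_CUBIC)
def draw(c,yaw,pts,z,col):
    a=np.radians(yaw); P=[[c[0]+x*np.cos(a)-y*np.sin(a),c[1]+x*np.sin(a)+y*np.cos(a),z] for x,y in pts]
    q=(topix(p,P)+.5-[u0,v0])*S; cv2.polylines(im,[np.int32(np.round(q))],True,col,1)
R_=lambda l,w:[(-l/2,-w/2),(l/2,-w/2),(l/2,w/2),(-l/2,w/2)]
rc=((.5795,-.1263),104);bx=((.4458,-.1318),106.9);cp=((.4419,-.3298),92.5);dr=((.567,-.3072),72.9)
g=(0,255,0);r=(0,0,255)
draw(*rc,R_(.130,.058),.006,g);draw(*rc,R_(.106,.019),.030,r);draw(*rc,R_(.068,.033),.036,r)
draw(*bx,R_(.104,.078),.006,g);draw(*bx,R_(.076,.05),.051,r)
t=np.linspace(0,2*np.pi,40);ci=lambda q:list(zip(q*np.cos(t),q*np.sin(t)))
draw(*cp,R_(.064,.064),.006,g);draw(*cp,ci(.0085),.042,r);draw(*cp,ci(.013),.028,r);draw(*cp,ci(.017),.006,g)
draw(*dr,R_(.174,.052),.006,g);draw(*dr,[(-.075,-.013),(0,-.013),(0,.013),(-.075,.013)],.032,r);draw(*dr,[(0,-.0033),(.075,-.0033),(.075,.0033),(0,.0033)],.02,r)
cv2.imwrite('pics/chk.png',im)
E
```

```text
(no output)
```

View pics/chk.png

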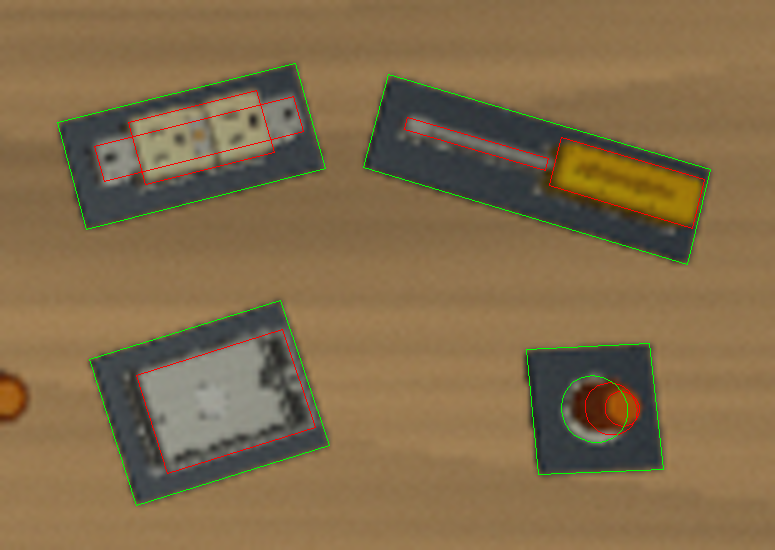

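View pics/top24.png

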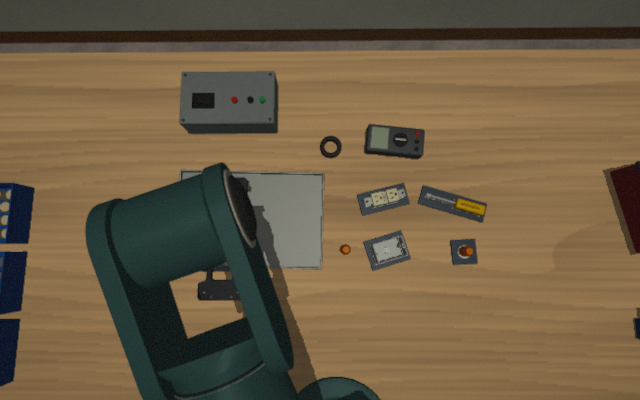

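```bash
python3 -c "
from h import *
s=env.observe();print(s['clock'],s['ft_force'],abs(s['joint_velocities']).max());print(env.close_job())"
```

```text
36.55 [-0.03255978 -0.34296142  0.29549342] 0.04000551841528212
the job is handed in; nothing more can be done
None
```

I set out all four parts in the order asked: receptacle, device box, the tray's orange cap (the one farthest from the base), then the screwdriver with its blade on the thin part. Each was lowered until light contact, about 6 to 10 N, before I let go. I handed the job in at 36.6 s with the arm clear of everything.

**Position:** The last top view, with the expected outlines drawn over it, showed every part on its outline to within about 1 mm. The tape, the meter and the other orange cap had not moved.

**Disagreements:** The wrist and top cameras disagreed by 1 to 2 mm, and by up to about 4.6 mm for the receptacle pad, part of which was cut off in the wrist view. I worked from the wrist camera and moved the screwdriver about 1.5 mm sideways just before setting it down. The other three parts were placed without that kind of correction, and the receptacle and cap may be about 1 mm off centre. No check failed.

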